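# Move three specimen jars on to their next check station

### The job

Each specimen jar has finished its check and goes on to the next: the tall stoppered jar from the balance to the turntable, the square jar from the turntable to the light panel, and the squat screw-lid jar from the light panel to the balance. Each station takes one jar only, so park one jar in the empty spill tray on the way and leave the tray empty again; stand every jar upright, well centred on its station, lowered gently and never dropped or tipped over. Leave the vial rack, the wash bottle and the glass dish where they are.

Things in the scene. Friction and masses are not known exactly. Their poses are not given: they have to be found in the camera images.
- tall_jar: Tall round glass specimen jar with a glass stopper, a pale spiral shell inside; loose, 0.3 to 0.5 kg. Plain cylinder 55 mm in diameter up to 105 mm, then a narrower neck and stopper with a small knob, 142 mm high in all. Origin: centre of its underside; z up. At the start it stands on the balance.
- square_jar: Square glass specimen jar with a flat glass lid cemented on (flush with the sides), a small fish skeleton on a white card inside; loose, 0.3 to 0.55 kg. 56 x 56 mm, 99 mm high, sides along its x and y axes. Origin: centre of its underside; z up. At the start it stands on the turntable, turned any way.
- squat_jar: Squat round glass specimen jar with a white screw lid, a starfish inside; loose, 0.22 to 0.4 kg. Body 64 mm in diameter up to 60 mm, lid 60 mm in diameter from 67 to 83 mm, 83 mm high in all. Origin: centre of its underside; z up. At the start it stands on the light panel.
- balance: White bench balance, fixed, 165 x 140 mm, with a round flat steel pan 108 mm in diameter and a display along one edge. Origin: on the bench under the centre of the pan; z up; x points away from the display. Top of the pan 48 mm above the origin; the housing reaches 98 mm towards -x, 68 mm towards +x, 70 mm to either side, 34 mm high.
- turntable: Black photographing turntable, fixed (its motor holds it), a flat round disc 144 mm in diameter with white tick marks round the rim. Origin: on the bench under the centre of the disc; z up. Top of the disc 42 mm above the origin; a small control box, 24 mm high, reaches 95 mm towards its -x.
- light_panel: Flat light panel in a thin black frame with a white diffuser 135 x 122 mm, fixed, 165 (its x) x 150 (its y) mm. Origin: on the bench under the centre of the panel; z up. Top of the diffuser 19 mm above the origin.
- spill_tray: Empty white plastic spill tray, fixed to the bench, 170 (its x) x 150 (its y) mm outside, walls 4 mm thick and 24 mm high. Origin: on the bench under its centre; z up. Its floor lies 4 mm above the origin. The free spot for parking a jar.
- vial_rack: Bystander: white rack, 50 x 110 mm, with seven small capped vials, 60 mm high; loose. Origin: centre of its underside.
- wash_bottle: Bystander: white wash bottle, 62 mm in diameter, with a grey bent spout up to 168 mm high that reaches 45 mm towards its x; loose. Origin: centre of its underside.
- dish: Bystander: open glass dish, 90 mm in diameter and 15 mm high, with a small shell and a bone in it; loose. Origin: centre of its underside.
Mind the look-alikes: they are no part of the job. Leave any red look-alike of the square_jar alone.

How it is judged:
On the way:
1. one of the jars stands upright on the floor of the spill tray, let go (((horizontal distance between tall_jar and spill_tray below 0.065 m and z of tall_jar in the frame of spill_tray between -0.002 and 0.01 m and angle between tall_jar's own z axis and vertical below 0.06 rad and contact force between tall_jar and the fingers below 0.1 N) or (horizontal distance between square_jar and spill_tray below 0.065 m and z of square_jar in the frame of spill_tray between -0.002 and 0.01 m and angle between square_jar's own z axis and vertical below 0.06 rad and contact force between square_jar and the fingers below 0.1 N) or (horizontal distance between squat_jar and spill_tray below 0.065 m and z of squat_jar in the frame of spill_tray between -0.002 and 0.01 m and angle between squat_jar's own z axis and vertical below 0.06 rad and contact force between squat_jar and the fingers below 0.1 N))), for 0.2 s.
At the end, for the whole second after the job is handed in: The tall jar stands on the turntable, the square jar on the light panel and the squat jar on the balance pan: each upright (within 0.06 rad), resting on the surface (height within 6 mm), its centre within 15 mm of the station's centre, released and at rest; the spill tray is empty (horizontal distance between tall_jar and turntable below 0.015 m and z of tall_jar in the frame of turntable between 0.036 and 0.048 m and angle between each of tall_jar, square_jar, squat_jar's own z axis and vertical below 0.06 rad and contact force between each of tall_jar, square_jar, squat_jar and the fingers below 0.1 N and linear speed of each of tall_jar, square_jar, squat_jar below 0.02 m/s and angular speed of each of tall_jar, square_jar, squat_jar below 0.15 rad/s and horizontal distance between square_jar and light_panel below 0.015 m and z of square_jar in the frame of light_panel between 0.013 and 0.025 m and horizontal distance between squat_jar and balance below 0.015 m and z of squat_jar in the frame of balance between 0.042 and 0.054 m); the robot touches nothing.
It fails at once if a jar tips over (leans more than 0.5 rad) (angle between any of tall_jar, square_jar, squat_jar's own z axis and vertical above 0.5 rad).
It fails at once if a jar is dropped (falls freely, touching nothing, faster than 0.5 m/s: a drop of about 13 mm) ((contact force between tall_jar and anything else below 0.05 N and linear speed of tall_jar above 0.5 m/s) or (contact force between square_jar and anything else below 0.05 N and linear speed of square_jar above 0.5 m/s) or (contact force between squat_jar and anything else below 0.05 N and linear speed of squat_jar above 0.5 m/s)).
It fails at once if the vial rack, the wash bottle or the dish is shoved more than 30 mm or knocked over (distance of any of vial_rack, wash_bottle, dish from where it was at the start of the episode above 0.03 m or angle between any of vial_rack, wash_bottle, dish's own z axis and vertical above 0.5 rad).
It also fails if it takes over 122 s, if anything falls off the work surface, if the arm or the gripper's body presses on something with over 40 N, if the wrist force passes 120 N, or if a joint passes its speed limit or range.

### The arm

A 6-joint arm with a two-finger parallel gripper is mounted at the origin on the work surface. World frame = base frame: x ahead of the robot, y to its left, z up, the work surface at z = 0. Lengths are in m, angles in rad, forces in N, time in s.
With the tool pointing down it reaches from about 0.325 to 0.775 m from the base axis. Payload 9.3 kg.
Tool frame: the origin (TCP) lies midway between the tips of the shut fingers; the grasp point (between the pads) lies 19 mm behind it; z points along the fingers, y is the direction in which the jaws open and shut (so a half turn about z gives the same grasp; the last joint's range is limited). The gripper opens to 85 mm and grips with 20 to 120 N. Pads are 22 mm wide; open, the fingers measure 114 mm over their backs; the gripper's body (76 mm by 85 mm) begins 54 mm behind the grasp point. The pads swing forward as they close: fully open they stand 13 mm farther back than shut.
Start: joints at [-1.475, 0.259, 0.021, 1.334, 0, 1.418], TCP at [0.135, -0.533, 0.231] pointing down, gripper open.
Joint ranges: [-3.04, 3.04], [-0.91, 1.82], [-1.04, 1.36], [-1.92, 1.95], [-1.52, 1.45], [-3.14, 3.14]. Speed limits (rad/s): [2.22, 2.22, 2.79, 3.14, 3.14, 3.14].

### API

Orientations are given as a rotation vector (axis times angle).
In Python, from workcell import ctrl gives the robot as it stands. The module is installed in compiled form; this text tells all that it offers.
- The arm moves only by the tool send_rows, never from a script. Its argument "deltas" is a list of rows, each a list of 4 numbers: the shift along the tool's x, y, z in mm, then the turn about the tool's z in degrees. A call has 1 to 8 rows; each row shifts and turns the pose as measured when the row begins, along the tool's axes as they then stand; what a row does not reach is not made up. A row lasts 1/12 s, in which the tool goes at most 41.7 mm and 7.16 degrees, less where a joint would pass 70% of its speed; a pose out of reach is approached as far as the arm can. A call with a gripper value outside its range is refused whole. "jaw" is the closure, from 0 (fully open) to 1 (shut), set as the call begins (left out, the last holds). The fingers move at their own pace and stop on an object; "newtons" is the grip in N (left out, the last holds). Time passes only in rows, so rows that do not move let the fingers close. It gives the time, the measured TCP pose, the force and the opening at its end, in the units of the state.
- ctrl.observe(): the state, without advancing time (a new reading comes with each control period).
- ctrl.snapshot(name): name is "scene" or "top" or "wrist"; returns (picture, depth): 384x512x3 uint8, red, green, blue; 384x512 float32, m along the optical axis (not along the pixel's ray), 0 where there is no reading.
- ctrl.camera_params(name): a dict with "K" (3x3 intrinsics, pixels), "rvec" (rotation vector, rad) and "tvec" (3), from world to camera coordinates, as OpenCV has them; the wrist camera has in their place "mount" (4x4, takes a point from camera to tool coordinates, whose origin is the TCP and whose axes are the flange's). Camera axes: x right, y down, z forward; pixel columns grow to the right and rows downward; lengths in m; the calibration is good to about 2 mm. A picture is of the moment at which its call begins: read the wrist's pose just before it. camera_params takes no time and is no camera call.
- ctrl.job_done(): hands the job in, once; it reports no verdict.
The state is a dict: "time": time; "qpos": joint angles; "joint_velocities": joint speeds; "tau": joint torques, N m; "ee_pos": TCP position; "tcp_rot": TCP orientation; "ft_force": force on the tool from outside, world axes, zero at the start; "moment": the same for the moment, N m; "grip_width": finger opening in m.
Only numpy, scipy, OpenCV 4.12 (cv2) and the standard library are available. Lean on these libraries where they do the work, as an engineer would, in place of code of your own. Each camera call takes 0.05 s, during which the arm holds its last target.

## Working session

There is one attempt and no reset: what is moved stays moved. The work goes in short steps, Python scripts to look and compute and a tool call to move; the robot and the scene stay as the last step left them, time stands still between calls to the robot, and variables do not carry over. Pictures are saved under pics/ and viewed, and the job is handed in when it is done.

Besides the shell and the picture viewer there is one more tool, called after "Call:" in YAML: its name, and indented under it one key for each argument. send_rows: Moves the arm, as the interface text tells. Its arguments: {"type":"object","properties":{"deltas":{"type":"array","items":{"type":"array","items":{"type":"number"}}},"jaw":{"type":"number"},"newtons":{"type":"number"}},"required":["deltas"]}

```bash
mkdir -p pics; cat > h.py <<'E'
import numpy as np, cv2
from workcell import ctrl
from scipy.spatial.transform import Rotation as R
def save(n,img): cv2.imwrite('pics/'+n+'.png',cv2.cvtColor(img,cv2.COLOR_RGB2BGR))
def cam(name,st=None):
    p=ctrl.camera_params(name);K=np.array(p['K'])
    if 'mount' in p:
        st=st or ctrl.observe();M=np.array(p['mount'])
        T=np.eye(4);T[:3,:3]=R.from_rotvec(st['tcp_rot']).as_matrix();T[:3,3]=st['ee_pos'];T=T@M
        return K,T[:3,:3],T[:3,3]
    Rm=R.from_rotvec(np.ravel(p['rvec'])).as_matrix();t=np.ravel(p['tvec'])
    return K,Rm.T,-Rm.T@t
def plane(c,uv,z):
    K,Rw,o=c;uv=np.atleast_2d(np.array(uv,float))
    d=np.c_[uv,np.ones(len(uv))]@np.linalg.inv(K).T@Rw.T
    return o+d*((z-o[2])/d[:,2])[:,None]
def cloud(c,depth):
    K,Rw,o=c;h,w=depth.shape;v,u=np.mgrid[:h,:w]
    P=np.stack([u,v,np.ones_like(u)],-1)@np.linalg.inv(K).T*depth[...,None]
    return P@Rw.T+o
def proj(c,P):
    K,Rw,o=c;q=(np.atleast_2d(P)-o)@Rw@K.T
    return q[:,:2]/q[:,2:]
E
python3 - <<'E'
from h import *
st=ctrl.observe();print(st)
for n in('scene','top'):
    im,d=ctrl.snapshot(n);save(n+'0',im);np.savez(n+'0.npz',im=im,d=d);c=cam(n);print(n,c[2],c[1][:,2],c[0][0,0])
print(ctrl.camera_params('wrist'))
E
```

```text
{'time': 0.0, 'qpos': array([-1.47460021e+00,  2.59197554e-01,  2.07780391e-02,  1.33372287e+00,
       -5.36752899e-06,  1.41822076e+00]), 'joint_velocities': array([-0.00202022, -0.00100938, -0.0005831 , -0.00049347,  0.00133714,
        0.00070402]), 'tau': array([-5.40354313e-05, -5.55639374e+01,  3.44533682e+01,  1.38250255e-02,
       -9.07208278e-05,  1.17608971e-05]), 'ee_pos': array([ 0.13539706, -0.5327832 ,  0.23066967]), 'tcp_rot': array([-3.11598559e+00, -3.89595827e-01, -5.11461813e-05]), 'ft_force': array([ 0.5720955 , -0.00501404, -0.26619012]), 'moment': array([-0.00236306,  0.00509025,  0.00245913]), 'grip_width': 0.08566062422592134}
scene [ 1.40734628 -0.19372543  0.61941756] [-0.8154567   0.17598381 -0.55141642] 357.7857351814708
top [0.33549692 0.01415019 1.27481379] [ 0.219435   -0.01512484 -0.97550988] 421.6565906679458
{'K': array([[331.46665289,   0.        , 258.47589231],
       [  0.        , 331.46665289, 186.85099444],
       [  0.        ,   0.        ,   1.        ]]), 'mount': array([[-8.09905189e-04, -9.64712126e-01, -2.63305637e-01,
         6.71390772e-02],
       [ 9.99998908e-01, -1.10679467e-03,  9.79219198e-04,
         1.52665453e-04],
       [-1.23608991e-03, -2.63304556e-01,  9.64711969e-01,
        -1.41739129e-01],
       [ 0.00000000e+00,  0.00000000e+00,  0.00000000e+00,
         1.00000000e+00]])}
```

View pics/top0.png

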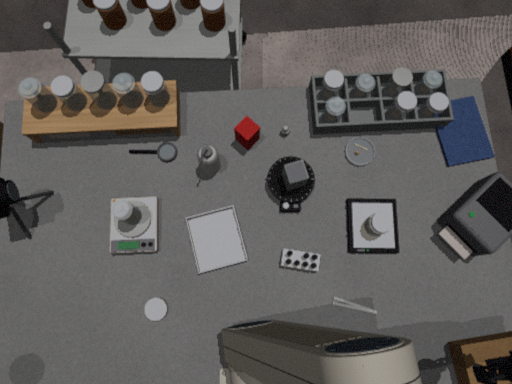

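View pics/scene0.png

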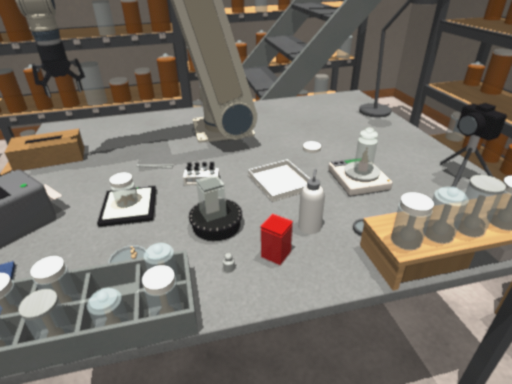

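The top view (up = +x, left = +y) shows:
- **Stations:** balance (134,222) with the tall jar (124,212), turntable (291,181) with the square jar (295,173), light panel (372,226) with the squat jar (377,226), and the tray (216,239).
- **Look-alikes to leave alone:** the red square block (247,132), the rack jars at upper right (333–440, 80–105), and the wooden-rack jars at (32–152, 80–90).
- **Bystanders:** wash bottle (208,157), dish (360,151), vial rack (300,260).

Next I'll measure positions and check the choices in a close crop.

```bash
python3 - <<'E'
from h import *
z=np.load('top0.npz');im,d=z['im'],z['d'];c=cam('top')
crop=im[115:285,95:415];save('crop0',cv2.resize(crop,None,fx=2.4,fy=2.4,interpolation=cv2.INTER_CUBIC))
P=cloud(c,d)
def px(u,v):print((u,v),np.round(P[v,u],3),d[v,u].round(3))
for q in[(134,240),(145,222),(124,210),(270,181),(295,170),(352,210),(377,222),(216,239),(208,155),(247,132),(300,260)]:px(*q)
hsv=cv2.cvtColor(im,cv2.COLOR_RGB2HSV)
def big(m,box,mode='rect'):
    x0,y0,x1,y1=box;mm=np.zeros(m.shape,np.uint8);mm[y0:y1,x0:x1]=m[y0:y1,x0:x1]*255
    cs,_=cv2.findContours(mm,cv2.RETR_EXTERNAL,cv2.CHAIN_APPROX_NONE);return max(cs,key=cv2.contourArea)[:,0,:]
V=hsv[...,2]
def world_rect(cn,h):
    w=plane(c,cn,h)[:,:2].astype(np.float32);return cv2.minAreaRect(w*1000)
tr=big(V>165,(180,200,252,278));print('tray',world_rect(tr,.024))
lp=big(V<60,(340,192,404,260));print('panel',world_rect(lp,.019))
tt=big(V<60,(262,150,320,202));w=plane(c,tt,.042)[:,:2].astype(np.float32);print('turn',cv2.minEnclosingCircle(w*1000),world_rect(tt,.042))
b=big(V>150,(105,192,162,258));print('bal',world_rect(b,.034))
o=im.copy()
for cn in(tr,lp,tt,b):cv2.polylines(o,[cn.reshape(-1,1,2)],True,(255,0,255),1)
save('cont0',cv2.resize(o[115:285,95:415],None,fx=2.4,fy=2.4))
E
```

```text
(134, 240) [0.483 0.35  0.034] 1.238
(145, 222) [0.533 0.314 0.048] 1.236
(124, 210) [0.547 0.338 0.175] 1.114
(270, 181) [ 0.637 -0.06   0.045] 1.267
(295, 170) [ 0.64  -0.125  0.144] 1.172
(352, 210) [ 0.54  -0.303  0.019] 1.275
(377, 222) [ 0.489 -0.349  0.099] 1.186
(216, 239) [0.477 0.112 0.002] 1.271
(208, 155) [0.696 0.114 0.148] 1.177
(247, 132) [0.776 0.002 0.098] 1.245
(300, 260) [ 0.399 -0.132  0.035] 1.225
tray ((472.57501220703125, 109.36668395996094), (152.90048217773438, 129.0409393310547), 12.045955657958984)
panel ((489.28314208984375, -355.5310363769531), (154.4776153564453, 162.88722229003906), 86.84444427490234)
turn ((634.9993896484375, -117.61722564697266), 78.85660552978516) ((641.4484252929688, -120.40728759765625), (144.96041870117188, 136.8565216064453), 86.8662109375)
bal ((532.6195678710938, 353.8988342285156), (132.50772094726562, 156.45703125), 89.41854095458984)
```

View pics/crop0.png

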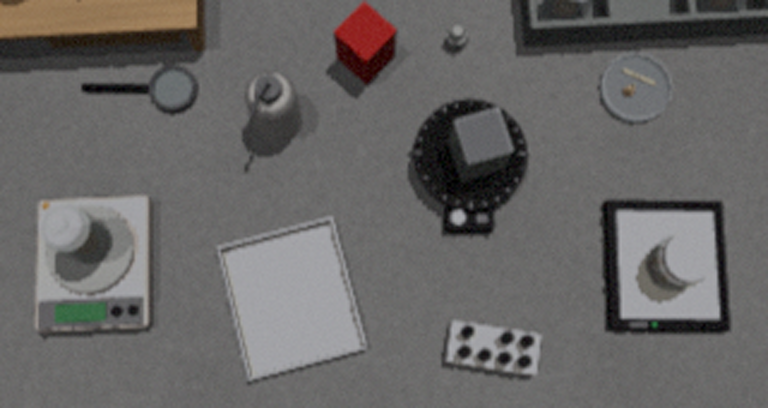

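View pics/cont0.png

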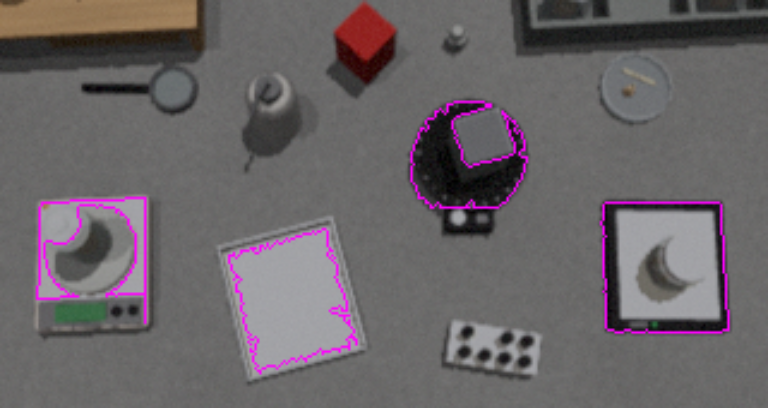

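The crop confirms the choice: tall stoppered jar on the balance, clear (not red) square jar on the turntable, white-lid squat jar on the panel. The panel contour measured 154x163 against 150x165, so it fits. The tray and turntable need better fits.

```bash
python3 - <<'E'
from h import *
z=np.load('top0.npz');im,d=z['im'],z['d'];c=cam('top')
def cp(l):return np.array(l)/2.4+[95,115]-.3
t=plane(c,cp([(218,247),(332,218),(367,350),(250,381)]),.024);print('tray',t.mean(0),[np.linalg.norm(t[i]-t[i-1]).round(4) for i in range(4)],np.degrees(np.arctan2(*(t[1]-t[2])[1::-1])))
def circ(w):
    A=np.c_[2*w[:,:2],np.ones(len(w))];s=np.linalg.lstsq(A,(w[:,:2]**2).sum(1),rcond=None)[0];return s[:2],np.sqrt(s[2]+s[:2]@s[:2])
V=cv2.cvtColor(im,cv2.COLOR_RGB2HSV)[...,2]
# turntable contour points
m=np.zeros(V.shape,np.uint8);m[150:202,262:320]=(V<60)[150:202,262:320]*255
cs,_=cv2.findContours(m,cv2.RETR_EXTERNAL,cv2.CHAIN_APPROX_NONE);k=max(cs,key=cv2.contourArea)[:,0]
w=plane(c,k,.042)
for _ in range(15):
    ce,r=circ(w);e=abs(np.hypot(*(w[:,:2]-ce).T)-r);w=w[e<max(.003,np.percentile(e,90))]
print('turn',ce,r,len(w))
w=plane(c,k,.042);ok=np.ones(len(w),bool)
# pan rim read from crop
p=plane(c,cp([(133,250),(127,270),(113,284),(92,292),(70,288),(55,275),(47,255)]),.048);print('pan',circ(p))
b=plane(c,cp([(38,200),(148,196),(151,328),(37,333)]),.034);print('bal house',b,[np.linalg.norm(b[i]-b[i-1]).round(4) for i in range(4)])
l=plane(c,cp([(603,201),(721,202),(728,330),(606,331)]),.017);print('panel',l.mean(0),[np.linalg.norm(l[i]-l[i-1]).round(4) for i in range(4)])
# jars
s=plane(c,cp([(452,122),(499,106),(515,150),(470,166)]),.141);print('sq',s.mean(0),[np.linalg.norm(s[i]-s[i-1]).round(4) for i in range(4)],[np.degrees(np.arctan2(*(s[i]-s[i-1])[1::-1])).round(1) for i in range(4)])
P=cloud(c,d)
for nm,box,zl in(('squat',(362,205,395,240),.09),('tall',(110,198,145,228),.12)):
    x0,y0,x1,y1=box;q=P[y0:y1,x0:x1].reshape(-1,3);q=q[q[:,2]>zl];print(nm,len(q),q.mean(0),q.min(0),q.max(0))
E
```

```text
tray [0.47458149 0.10946226 0.024     ] [np.float64(0.17), np.float64(0.1466), np.float64(0.1697), np.float64(0.1466)] 11.98548725493964
turn [ 0.63896419 -0.12088551] 0.0710581925434692 100
pan (array([0.54522825, 0.35127069]), np.float64(0.05251229940309993))
bal house [[0.61322641 0.4208658  0.034     ]
 [0.61083347 0.28361326 0.034     ]
 [0.44642941 0.28085351 0.034     ]
 [0.44800969 0.41903384 0.034     ]] [np.float64(0.1652), np.float64(0.1373), np.float64(0.1644), np.float64(0.1382)]
panel [ 0.49085168 -0.35728798  0.017     ] [np.float64(0.1637), np.float64(0.1498), np.float64(0.1612), np.float64(0.1508)]
sq [ 0.637171   -0.12908406  0.141     ] [np.float64(0.0563), np.float64(0.0586), np.float64(0.0557), np.float64(0.0558)] [np.float64(17.5), np.float64(-73.8), np.float64(-165.3), np.float64(106.8)]
squat 382 [ 0.4844731  -0.35487836  0.12309757] [ 0.33549692 -0.39248804  0.09011536] [0.51700303 0.01415019 1.27481379]
tall 423 [0.54659126 0.34232683 0.17085951] [0.33549692 0.01415019 0.12034745] [0.57562722 0.37372527 1.27481379]
```

```bash
cat > go.py <<'E'
import sys
from h import *
# usage: go.py x y z [yawdeg]: remaining tool-frame move in mm, deg
st=ctrl.observe();M=R.from_rotvec(st['tcp_rot']).as_matrix()
yaw=np.degrees(np.arctan2(M[1,0],M[0,0]))
a=list(map(float,sys.argv[1:]))
d=M.T@(np.array(a[:3])-st['ee_pos'])*1000
print('t',round(st['time'],2),'pos',st['ee_pos'].round(4),'yaw',yaw.round(1),'tilt',np.degrees(np.arccos(-M[2,2])).round(2),'q6',st['qpos'][5].round(2),'F',st['ft_force'].round(1),'w',round(st['grip_width'],4))
print('delta mm',d.round(1),'turn',(yaw-a[3]).round(1) if len(a)>3 else '')
E
python3 go.py .487 -.356 .27
```

```text
t 0.1 pos [ 0.1354 -0.5328  0.2307] yaw 14.3 tilt 0.07 q6 1.42 F [ 0.6 -0.4  0.1] w 0.0856
delta mm [384.3 -84.8 -39.1] turn
```

Call:
send_rows:
  deltas:
    - [35, -8, -4, 0]
    - [35, -8, -4, 0]
    - [35, -8, -4, 0]
    - [35, -8, -4, 0]
    - [35, -8, -4, 0]
    - [35, -8, -4, 0]
    - [35, -8, -4, 0]
    - [35, -8, -4, 0]
  jaw: 0
  newtons: 40

```text
time: 0.77
ee_pos: [0.395, -0.3999, 0.2596]
tcp_rot: [-3.112, -0.369, 0.005]
ft_force: [-0.2, -1.4, -0.2]
grip_width: 0.0852
```

```bash
python3 go.py .487 -.356 .27
```

```text
t 0.77 pos [ 0.395  -0.3999  0.2596] yaw 13.5 tilt 0.5 q6 1.96 F [-0.2 -1.4 -0.2] w 0.0852
delta mm [ 99.7 -21.3 -10.4] turn
```

Call:
send_rows:
  deltas:
    - [33, -7, -4, 0]
    - [33, -7, -3, 0]
    - [20, -4, 0, 0]
    - [0, 0, 0, 0]
    - [0, 0, 0, 0]

```text
time: 1.18
ee_pos: [0.4838, -0.3549, 0.2654]
tcp_rot: [-3.107, -0.381, 0.006]
ft_force: [-0.2, 0.3, 0.0]
grip_width: 0.0854
```

```bash
python3 go.py .487 -.356 .27; python3 - <<'E'
from h import *
st=ctrl.observe();im,d=ctrl.snapshot('wrist');save('w1',im);np.savez('w1.npz',im=im,d=d)
c=cam('wrist',st)
print('proj squat',proj(c,[.487,-.356,.102]),'panel',proj(c,[.4909,-.3573,.019]))
E
```

```text
t 1.18 pos [ 0.4838 -0.3549  0.2654] yaw 14.0 tilt 0.66 q6 2.12 F [-0.2  0.3  0. ] w 0.0854
delta mm [ 2.9  1.8 -4.6] turn 
proj squat [[261.87141527 166.93450124]] panel [[263.75656959 149.41591933]]
```

View pics/w1.png

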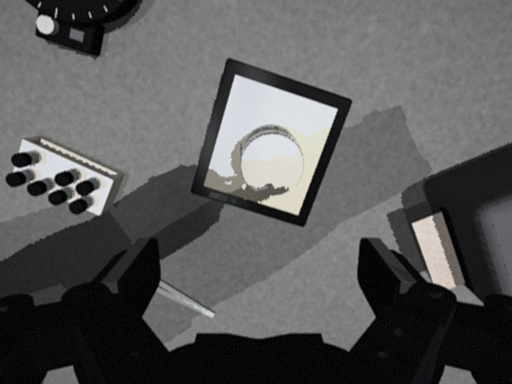

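The wrist view shows the lid circle at about (272,162), 31 px in radius, and the panel corners at (230,60), (351,99), (304,226) and (192,191).

```bash
python3 - <<'E'
from h import *
z=np.load('w1.npz');im,d=z['im'],z['d'];st=ctrl.observe();c=cam('wrist',st)
l=plane(c,[(230,59),(352,99),(304,227),(191,191)],.017);print('panel',l.mean(0),[np.linalg.norm(l[i]-l[i-1]).round(4) for i in range(4)])
e=plane(c,[(272,162),(241,162),(304,162),(272,131),(272,193)],.102);print('lid',e[0],e[1:]-e[0])
P=cloud(c,d);q=P[120:205,225:320].reshape(-1,3);q=q[(q[:,2]>.093)&(q[:,2]<.11)];print('depth lid',len(q),q.mean(0),np.ptp(q,axis=0),(q.max(0)+q.min(0))/2)
save('w1c',cv2.resize(im[100:220,180:340],None,fx=4,fy=4))
E
```

```text
panel [ 0.49370182 -0.3628428   0.017     ] [np.float64(0.1602), np.float64(0.1439), np.float64(0.1633), np.float64(0.1478)]
lid [ 0.49351162 -0.36414413  0.102     ] [[-0.00701247  0.02811754  0.        ]
 [ 0.00722423 -0.02896663  0.        ]
 [ 0.02779288  0.00719169  0.        ]
 [-0.02923073 -0.00756375  0.        ]]
depth lid 3119 [ 0.49168135 -0.36437565  0.10077597] [0.0607809  0.06001359 0.01006888] [ 0.4904803  -0.36464383  0.09834055]
```

View pics/w1c.png

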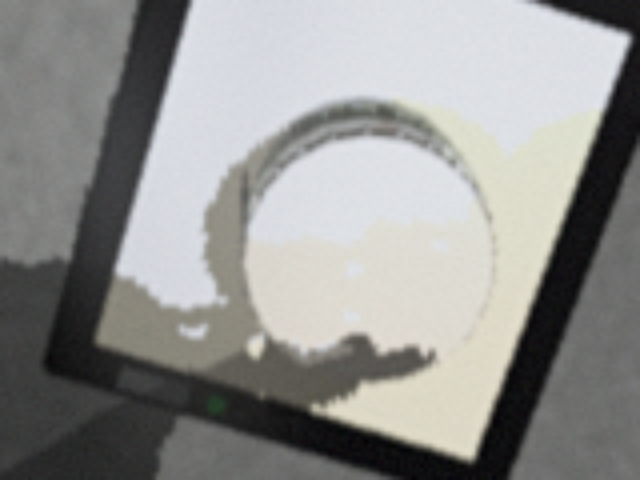

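```bash
python3 go.py .492 -.3625 .14
```

```text
t 1.23 pos [ 0.4834 -0.3551  0.2653] yaw 13.9 tilt 0.68 q6 2.12 F [-0.6  0.6 -0.8] w 0.0851
delta mm [  6.8  10.7 125.1] turn
```

Call:
send_rows:
  deltas:
    - [3, 5, 15, 0]
    - [4, 6, 25, 0]
    - [0, 0, 30, 0]
    - [0, 0, 30, 0]
    - [0, 0, 22, 0]
    - [0, 0, 0, 0]
    - [0, 0, 0, 0]

```text
time: 1.82
ee_pos: [0.485, -0.3684, 0.1401]
tcp_rot: [-3.111, -0.366, 0.006]
ft_force: [-0.5, 0.7, 1.3]
grip_width: 0.0853
```

```bash
python3 go.py .492 -.3625 .043; python3 - <<'E'
from h import *
st=ctrl.observe();im,d=ctrl.snapshot('wrist');save('w2',im);np.savez('w2.npz',im=im,d=d)
c=cam('wrist',st);P=cloud(c,d);q=P.reshape(-1,3);q=q[(abs(q[:,2]-.101)<.007)&(np.hypot(q[:,0]-.492,q[:,1]+.362)<.05)];print('lid',len(q),q.mean(0),(q.max(0)+q.min(0))/2,np.ptp(q,axis=0))
print(proj(c,[[.492,-.3625,.102]]))
E
```

```text
t 1.82 pos [ 0.485  -0.3684  0.1401] yaw 13.4 tilt 0.54 q6 2.12 F [-0.5  0.7  1.3] w 0.0853
delta mm [ 8.4 -3.3 97.1] turn 
lid 8088 [ 0.49246228 -0.36422037  0.10091893] [ 0.49110702 -0.36463209  0.0986226 ] [0.06027352 0.06114522 0.00913041]
[[251.20107921 203.44068304]]
```

View pics/w2.png

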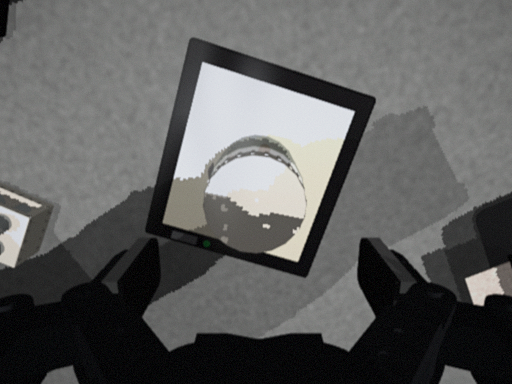

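Two heights agree on the lid centre, (0.492, -0.364). The fingers straddle it evenly, so I'm descending.

Call:
send_rows:
  deltas:
    - [8, -3, 15, 0]
    - [0, 0, 25, 0]
    - [0, 0, 25, 0]
    - [0, 0, 20, 0]
    - [0, 0, 10, 0]
    - [0, 0, 0, 0]

```text
time: 2.37
ee_pos: [0.4945, -0.3701, 0.0545]
tcp_rot: [3.115, 0.36, 0.012]
ft_force: [0.2, 0.1, 0.1]
grip_width: 0.0854
```

```bash
python3 go.py .492 -.364 .043
```

```text
t 2.37 pos [ 0.4945 -0.3701  0.0545] yaw 13.2 tilt 0.53 q6 2.13 F [0.2 0.1 0.1] w 0.0854
delta mm [-1.1 -6.6 11.4] turn
```

Call:
send_rows:
  deltas:
    - [-1, -6, 6, 0]
    - [0, 0, 6, 0]
    - [0, 0, 0, 0]
    - [0, 0, 0, 0]

```text
time: 2.7
ee_pos: [0.4935, -0.3662, 0.0465]
tcp_rot: [3.11, 0.358, 0.018]
ft_force: [-1.4, 0.2, 0.2]
grip_width: 0.0855
```

```bash
python3 go.py .492 -.364 .043
```

```text
t 2.7 pos [ 0.4935 -0.3662  0.0465] yaw 13.1 tilt 0.89 q6 2.14 F [-1.4  0.2  0.2] w 0.0855
delta mm [-1.  -2.5  3.4] turn
```

Call:
send_rows:
  deltas:
    - [-1, -3, 3, 0]
    - [0, 0, 0, 0]
    - [0, 0, 0, 0]
    - [0, 0, 0, 0]
    - [0, 0, 0, 0]
    - [0, 0, 0, 0]
  jaw: 1
  newtons: 40

```text
time: 3.2
ee_pos: [0.4924, -0.3639, 0.045]
tcp_rot: [3.108, 0.358, 0.02]
ft_force: [-1.0, -0.5, 0.2]
grip_width: 0.0629
```

```bash
python3 go.py .492 -.364 .043
```

```text
t 3.2 pos [ 0.4924 -0.3639  0.045 ] yaw 13.2 tilt 1.05 q6 2.14 F [-1.  -0.5  0.2] w 0.0629
delta mm [-0.4 -0.   2. ] turn
```

Call:
send_rows:
  deltas:
    - [0, 0, -4, 0]
    - [0, 0, -10, 0]
    - [0, 0, -20, 0]
    - [0, 0, -30, 0]
    - [0, 0, -35, 0]
    - [0, 0, -35, 0]
    - [0, 0, -20, 0]
    - [0, 0, 0, 0]

```text
time: 3.87
ee_pos: [0.4879, -0.3598, 0.2061]
tcp_rot: [3.116, 0.359, 0.011]
ft_force: [1.9, 0.3, -4.2]
grip_width: 0.0633
```

```bash
python3 go.py .4746 .1095 .20 12
```

```text
t 3.87 pos [ 0.4879 -0.3598  0.2061] yaw 13.2 tilt 0.52 q6 2.14 F [ 1.9  0.3 -4.2] w 0.0633
delta mm [  93.8 -460.     3.9] turn 1.2
```

Call:
send_rows:
  deltas:
    - [2, -10, 0, 0]
    - [4, -20, 0, 0]
    - [6, -30, 0, 0]
    - [7, -36, 0, 0]
    - [7, -36, 0, 0]
    - [7, -36, 0, 0]
    - [7, -36, 0, 0]
    - [7, -36, 0, 0]

```text
time: 4.53
ee_pos: [0.4733, -0.1067, 0.1931]
tcp_rot: [-3.12, -0.344, 0.006]
ft_force: [0.8, 0.0, -3.7]
grip_width: 0.0629
```

```bash
python3 go.py .4746 .1095 .20 12
```

```text
t 4.53 pos [ 0.4733 -0.1067  0.1931] yaw 12.6 tilt 0.27 q6 2.53 F [ 0.8  0.  -3.7] w 0.0629
delta mm [  48.4 -210.7   -6.5] turn 0.6
```

Call:
send_rows:
  deltas:
    - [8, -36, -1, 0]
    - [8, -36, -1, 0]
    - [8, -36, -1, 0]
    - [8, -36, -1, 0]
    - [8, -33, -1, 0]
    - [5, -20, 0, 0]
    - [2, -8, 0, 0]
    - [0, 0, 0, 0]

```text
time: 5.2
ee_pos: [0.4593, 0.1244, 0.1859]
tcp_rot: [-3.112, -0.355, 0.038]
ft_force: [-0.1, -0.1, -4.4]
grip_width: 0.0631
```

```bash
python3 go.py .4746 .1095 .15 12
```

```text
t 5.2 pos [0.4593 0.1244 0.1859] yaw 13.0 tilt 1.48 q6 3.0 F [-0.1 -0.1 -4.4] w 0.0631
delta mm [12.4 18.4 35.5] turn 1.0
```

Call:
send_rows:
  deltas:
    - [6, 9, 15, 0]
    - [6, 9, 30, 0]
    - [0, 0, 35, 0]
    - [0, 0, 30, 0]
    - [0, 0, 15, 0]
    - [0, 0, 0, 0]
    - [0, 0, 0, 0]

```text
time: 5.78
ee_pos: [0.4674, 0.1052, 0.0515]
tcp_rot: [-3.114, -0.354, 0.047]
ft_force: [0.3, -0.5, -3.0]
grip_width: 0.0628
```

```bash
python3 go.py .4746 .1095 .030 12
```

```text
t 5.78 pos [0.4674 0.1052 0.0515] yaw 13.0 tilt 1.77 q6 2.96 F [ 0.3 -0.5 -3. ] w 0.0628
delta mm [ 8.6 -2.3 21.3] turn 1.0
```

Call:
send_rows:
  deltas:
    - [8, -2, 8, 0]
    - [0, 0, 6, 0]
    - [0, 0, 3, 0]
    - [0, 0, 0, 0]
    - [0, 0, 0, 0]

```text
time: 6.2
ee_pos: [0.4771, 0.1082, 0.0356]
tcp_rot: [-3.115, -0.351, 0.04]
ft_force: [0.1, -0.2, -3.8]
grip_width: 0.063
```

```bash
python3 go.py .4746 .1095 .030 12
```

```text
t 6.2 pos [0.4771 0.1082 0.0356] yaw 12.9 tilt 1.51 q6 2.97 F [ 0.1 -0.2 -3.8] w 0.063
delta mm [-2.  -1.8  5.6] turn 0.9
```

Call:
send_rows:
  deltas:
    - [0, 0, 2.5, 0]
    - [0, 0, 2, 0]
    - [0, 0, 0, 0]
    - [0, 0, 0, 0]

```text
time: 6.53
ee_pos: [0.4777, 0.1084, 0.0319]
tcp_rot: [-3.115, -0.352, 0.036]
ft_force: [0.4, -0.3, -3.2]
grip_width: 0.0629
```

```bash
python3 go.py .4746 .1095 .030 12
```

```text
t 6.53 pos [0.4777 0.1084 0.0319] yaw 12.9 tilt 1.36 q6 2.96 F [ 0.4 -0.3 -3.2] w 0.0629
delta mm [-2.7 -1.7  2. ] turn 0.9
```

Call:
send_rows:
  deltas:
    - [0, 0, 1.5, 0]
    - [0, 0, 0, 0]
    - [0, 0, 1, 0]
    - [0, 0, 0, 0]

```text
time: 6.87
ee_pos: [0.4777, 0.1085, 0.031]
tcp_rot: [-3.115, -0.352, 0.033]
ft_force: [0.4, -1.0, -4.5]
grip_width: 0.0629
```

```bash
python3 go.py .4746 .1095 .030 12
```

```text
t 6.87 pos [0.4777 0.1085 0.031 ] yaw 12.9 tilt 1.26 q6 2.97 F [ 0.4 -1.  -4.5] w 0.0629
delta mm [-2.8 -1.7  1. ] turn 0.9
```

Call:
send_rows:
  deltas:
    - [0, 0, 2, 0]
    - [0, 0, 1.5, 0]
    - [0, 0, 0, 0]

```text
time: 7.12
ee_pos: [0.4777, 0.1085, 0.0312]
tcp_rot: [-3.116, -0.353, 0.028]
ft_force: [0.8, 0.5, -4.6]
grip_width: 0.0629
```

```bash
python3 go.py .4746 .1095 .030 12
```

```text
t 7.12 pos [0.4777 0.1085 0.0312] yaw 12.9 tilt 1.07 q6 2.97 F [ 0.8  0.5 -4.6] w 0.0629
delta mm [-2.8 -1.6  1.3] turn 0.9
```

Call:
send_rows:
  deltas:
    - [0, 0, 3, 0]
    - [0, 0, 3, 0]
    - [0, 0, 0, 0]

```text
time: 7.37
ee_pos: [0.4778, 0.1093, 0.0301]
tcp_rot: [-3.115, -0.355, 0.02]
ft_force: [0.1, 0.5, -3.9]
grip_width: 0.0631
```

```bash
python3 go.py .4746 .1095 .030 12
```

```text
t 7.37 pos [0.4778 0.1093 0.0301] yaw 13.0 tilt 0.82 q6 2.97 F [ 0.1  0.5 -3.9] w 0.0631
delta mm [-3.  -0.9  0.2] turn 1.0
```

Call:
send_rows:
  deltas:
    - [0, 0, 3, 0]
    - [0, 0, 3, 0]
    - [0, 0, 0, 0]

```text
time: 7.62
ee_pos: [0.4778, 0.1097, 0.0299]
tcp_rot: [-3.115, -0.357, 0.012]
ft_force: [-0.4, 1.0, -4.3]
grip_width: 0.063
```

```bash
python3 go.py .4746 .1095 .030 12
```

```text
t 7.62 pos [0.4778 0.1097 0.0299] yaw 13.1 tilt 0.55 q6 2.96 F [-0.4  1.  -4.3] w 0.063
delta mm [-3.1 -0.5 -0.1] turn 1.1
```

Call:
send_rows:
  deltas:
    - [0, 0, 3, 0]

```text
time: 7.7
ee_pos: [0.4777, 0.1095, 0.0285]
tcp_rot: [-3.116, -0.357, 0.01]
ft_force: [-16.6, -3.8, 58.8]
grip_width: 0.0631
```

```bash
python3 go.py .4746 .1095 .030 12; python3 - <<'E'
from h import *
im,d=ctrl.snapshot('scene');save('s1',cv2.resize(im[120:240,200:420],None,fx=3.5,fy=3.5,interpolation=cv2.INTER_CUBIC))
E
```

```text
t 7.7 pos [0.4777 0.1095 0.0285] yaw 13.1 tilt 0.46 q6 2.96 F [-16.6  -3.8  58.8] w 0.0631
delta mm [-3.  -0.7 -1.4] turn 1.1
```

View pics/s1.png

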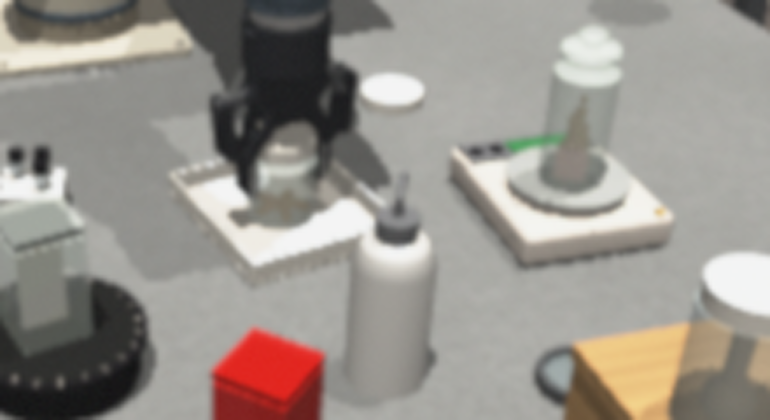

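The force jumped to 59 N, so the squat jar is on the tray floor. Lesson: end each probe on a moving row and use smaller steps. I'll relax, then open.

Call:
send_rows:
  deltas:
    - [0, 0, 0, 0]
    - [0, 0, 0, 0]

```text
time: 7.92
ee_pos: [0.4781, 0.1094, 0.0291]
tcp_rot: [-3.117, -0.356, 0.006]
ft_force: [0.1, 0.5, -3.8]
grip_width: 0.063
```

Call:
send_rows:
  deltas:
    - [0, 0, 0, 0]
    - [0, 0, 0, 0]
    - [0, 0, 0, 0]
    - [0, 0, 0, 0]
    - [0, 0, 0, 0]
  jaw: 0

```text
time: 8.33
ee_pos: [0.4784, 0.1095, 0.0273]
tcp_rot: [-3.116, -0.356, 0.008]
ft_force: [1.9, -0.4, -0.5]
grip_width: 0.0856
```

```bash
python3 go.py .4746 .1095 .2 12
```

```text
t 8.33 pos [0.4784 0.1095 0.0273] yaw 13.0 tilt 0.42 q6 2.96 F [ 1.9 -0.4 -0.5] w 0.0856
delta mm [  -4.5   -1.9 -172.7] turn 1.0
```

Call:
send_rows:
  deltas:
    - [0, 0, -15, 0]
    - [0, 0, -30, 0]
    - [0, 0, -38, 0]
    - [0, 0, -38, 0]
    - [0, 0, -38, 0]
    - [0, 0, -30, 0]
    - [0, 0, -20, 0]
    - [0, 0, 0, 0]

```text
time: 9.0
ee_pos: [0.4781, 0.1084, 0.2434]
tcp_rot: [-3.116, -0.356, 0.02]
ft_force: [-0.1, 0.1, -0.5]
grip_width: 0.0857
```

```bash
python3 - <<'E'
from h import *
im,d=ctrl.snapshot('wrist');save('w3',im)
E
python3 go.py .615 -.128 .27 16.3
```

```text
t 9.05 pos [0.4778 0.1084 0.2417] yaw 13.0 tilt 0.87 q6 2.96 F [ 0.1  0.2 -0.1] w 0.0852
delta mm [ 80.  261.  -31.2] turn -3.3
```

View pics/w3.png

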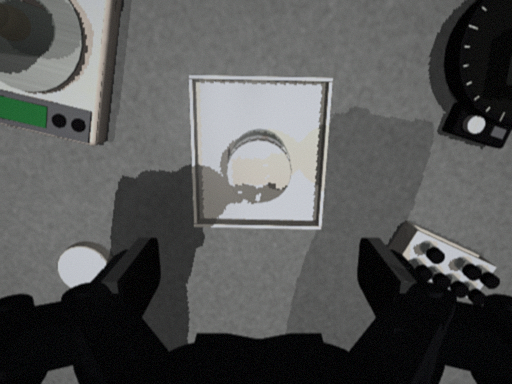

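The squat jar stands upright in the middle of the tray, lid at (260,168). Next, to the square jar.

Call:
send_rows:
  deltas:
    - [4, 12, -4, -1]
    - [8, 25, -5, -1]
    - [10, 34, -5, -1]
    - [11, 36, -5, 0]
    - [11, 36, -5, 0]
    - [11, 36, -4, 0]
    - [11, 36, -3, 0]
    - [6, 20, 0, 0]

```text
time: 9.72
ee_pos: [0.6119, -0.1027, 0.2606]
tcp_rot: [-3.097, -0.455, 0.038]
ft_force: [0.7, -0.2, -0.5]
grip_width: 0.0854
```

```bash
python3 go.py .615 -.128 .27 16.3
```

```text
t 9.72 pos [ 0.6119 -0.1027  0.2606] yaw 16.7 tilt 1.53 q6 2.55 F [ 0.7 -0.2 -0.5] w 0.0854
delta mm [-4.5 25.  -9.7] turn 0.4
```

Call:
send_rows:
  deltas:
    - [0, 10, -4, 0]
    - [0, 5, -3, 0]
    - [0, 0, 0, 0]
    - [0, 0, 0, 0]

```text
time: 10.05
ee_pos: [0.6177, -0.1227, 0.2586]
tcp_rot: [-3.094, -0.445, 0.054]
ft_force: [-1.4, -0.2, -0.0]
grip_width: 0.0854
```

```bash
python3 go.py .615 -.128 .27 16.3;python3 - <<'E'
from h import *
st=ctrl.observe();im,d=ctrl.snapshot('wrist');save('w4',im);np.savez('w4.npz',im=im,d=d)
c=cam('wrist',st);P=cloud(c,d);q=P.reshape(-1,3);m=(abs(q[:,2]-.141)<.006)&(np.hypot(q[:,0]-.637,q[:,1]+.128)<.055);q=q[m];print('lid',len(q),q.mean(0));print(cv2.minAreaRect((q[:,:2]*1000).astype(np.float32)))
q=P.reshape(-1,3);m=(abs(q[:,2]-.042)<.006)&(np.hypot(q[:,0]-.637,q[:,1]+.128)<.1);print('disc',m.sum(),cv2.minEnclosingCircle((q[m][:,:2]*1000).astype(np.float32)))
E
```

```text
t 10.05 pos [ 0.6177 -0.1227  0.2586] yaw 16.4 tilt 2.17 q6 2.53 F [-1.4 -0.2 -0. ] w 0.0854
delta mm [ -4.4   4.1 -11.3] turn 0.1
lid 4946 [ 0.6416     -0.12973781  0.13997209]
((640.435302734375, -130.10218811035156), (56.28364944458008, 55.988216400146484), 13.625818252563477)
disc 8746 ((643.6000366210938, -124.24256134033203), 71.9764633178711)
```

View pics/w4.png

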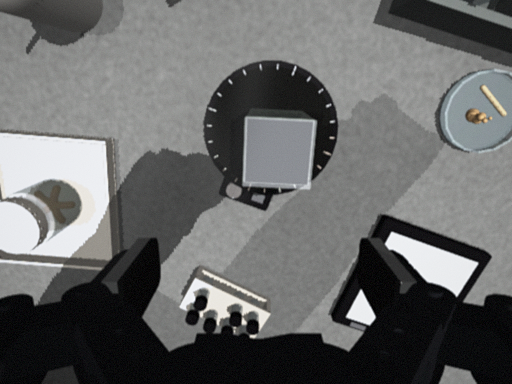

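```bash
cat >> go.py <<'E'
print('tool z',(M[:,2]*1000).round(0),'in x-dir',(M[2,0]*1000).round(0),'y-dir',(M[2,1]*1000).round(0),'q',st['qpos'].round(3))
E
python3 go.py .641 -.1295 .16 14
```

```text
t 10.1 pos [ 0.6175 -0.1224  0.2587] yaw 16.4 tilt 2.17 q6 2.53 F [-0.4 -0.3 -0.3] w 0.0849
delta mm [23.6 15.4 97.7] turn 2.4
tool z [ -36.   11. -999.] in x-dir -32.0 y-dir -20.0 q [-3.280e-01  4.230e-01  3.340e-01  1.520e+00 -2.000e-03  2.527e+00]
```

Call:
send_rows:
  deltas:
    - [8, 5, 10, 1]
    - [8, 5, 20, 1]
    - [6, 4, 25, 0]
    - [0, 0, 25, 0]
    - [0, 0, 15, 0]
    - [0, 0, 0, 0]
    - [0, 0, 0, 0]

```text
time: 10.68
ee_pos: [0.6408, -0.1223, 0.1576]
tcp_rot: [-3.102, -0.392, 0.049]
ft_force: [-0.1, 0.5, 0.4]
grip_width: 0.0853
```

```bash
python3 go.py .641 -.1295 .084 14
```

```text
t 10.68 pos [ 0.6408 -0.1223  0.1576] yaw 14.4 tilt 1.97 q6 2.57 F [-0.1  0.5  0.4] w 0.0853
delta mm [ 0.5  8.3 73.5] turn 0.4
tool z [ -33.   10. -999.] in x-dir -29.0 y-dir -18.0 q [-3.170e-01  4.840e-01  1.790e-01  1.301e+00 -1.000e-03  2.573e+00]
```

Call:
send_rows:
  deltas:
    - [0, 8, 4, 0]
    - [0, 0, 0, 0]
    - [0, 0, 15, 0]

```text
time: 10.93
ee_pos: [0.6447, -0.1299, 0.1428]
tcp_rot: [-3.106, -0.395, 0.039]
ft_force: [-0.2, -0.2, 0.0]
grip_width: 0.0854
```

```bash
python3 go.py .641 -.1295 .084 14; python3 - <<'E'
from h import *
st=ctrl.observe();im,d=ctrl.snapshot('wrist');save('w5',im)
c=cam('wrist',st);P=cloud(c,d);q=P.reshape(-1,3);m=(abs(q[:,2]-.141)<.006)&(np.hypot(q[:,0]-.637,q[:,1]+.128)<.055);q=q[m];print('lid',len(q),q.mean(0));print(cv2.minAreaRect((q[:,:2]*1000).astype(np.float32)))
E
```

```text
t 10.93 pos [ 0.6447 -0.1299  0.1428] yaw 14.5 tilt 1.54 q6 2.56 F [-0.2 -0.2  0. ] w 0.0854
delta mm [-2.1 -0.5 58.9] turn 0.5
tool z [  -26.     8. -1000.] in x-dir -23.0 y-dir -14.0 q [-3.260e-01  4.940e-01  1.590e-01  1.263e+00 -1.000e-03  2.563e+00]
lid 12610 [ 0.64263123 -0.12944002  0.13996043]
((640.1552734375, -129.9199981689453), (57.11792755126953, 56.27417755126953), 13.735187530517578)
```

View pics/w5.png

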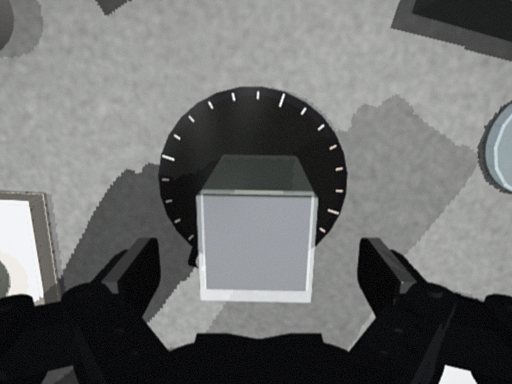

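The square jar's lid, (200–318, 195–300), lies squarely and centrally between the fingers. Descending.

Call:
send_rows:
  deltas:
    - [-1, 0, 15, 0]
    - [0, 0, 20, 0]
    - [0, 0, 15, 0]
    - [0, 0, 6, 0]
    - [0, 0, 0, 0]
    - [0, 0, 0, 0]

```text
time: 11.48
ee_pos: [0.6426, -0.1309, 0.0856]
tcp_rot: [-3.107, -0.392, 0.037]
ft_force: [0.6, -0.2, 0.6]
grip_width: 0.0856
```

```bash
python3 go.py .641 -.1295 .084 14
```

```text
t 11.48 pos [ 0.6426 -0.1309  0.0856] yaw 14.4 tilt 1.46 q6 2.56 F [ 0.6 -0.2  0.6] w 0.0856
delta mm [-1.2 -1.7  1.7] turn 0.4
tool z [  -25.     7. -1000.] in x-dir -22.0 y-dir -13.0 q [-3.280e-01  5.220e-01  5.700e-02  1.131e+00 -1.000e-03  2.562e+00]
```

Call:
send_rows:
  deltas:
    - [-1, -2, 0, 0]
    - [0, 0, 0, 0]
    - [0, 0, 0, 0]
    - [0, 0, 0, 0]
    - [0, 0, 0, 0]
    - [0, 0, 0, 0]
  jaw: 1
  newtons: 40

```text
time: 11.98
ee_pos: [0.6422, -0.1294, 0.0892]
tcp_rot: [-3.108, -0.392, 0.031]
ft_force: [0.1, 1.3, -4.5]
grip_width: 0.0552
```

```bash
python3 go.py .641 -.1295 .084 14
```

```text
t 11.98 pos [ 0.6422 -0.1294  0.0892] yaw 14.4 tilt 1.25 q6 2.56 F [ 0.1  1.3 -4.5] w 0.0552
delta mm [-1.1 -0.1  5.3] turn 0.4
tool z [  -21.     6. -1000.] in x-dir -19.0 y-dir -11.0 q [-3.260e-01  5.160e-01  5.600e-02  1.133e+00 -1.000e-03  2.564e+00]
```

Call:
send_rows:
  deltas:
    - [0, 0, -4, 0]
    - [0, 0, -10, 0]
    - [0, 0, -20, 0]
    - [0, 0, -30, 0]
    - [0, 0, -25, 0]
    - [0, 0, -15, 0]
    - [0, 0, 0, 0]

```text
time: 12.57
ee_pos: [0.643, -0.1296, 0.1988]
tcp_rot: [-3.106, -0.392, 0.039]
ft_force: [0.8, -1.1, -3.9]
grip_width: 0.0559
```

```bash
python3 go.py .4925 -.361 .19 14
```

```text
t 12.57 pos [ 0.643  -0.1296  0.1988] yaw 14.4 tilt 1.55 q6 2.56 F [ 0.8 -1.1 -3.9] w 0.0559
delta mm [-203.1  186.9   10.9] turn 0.4
tool z [  -26.     8. -1000.] in x-dir -23.0 y-dir -14.0 q [-3.260e-01  4.710e-01  2.640e-01  1.390e+00 -1.000e-03  2.564e+00]
```

Call:
send_rows:
  deltas:
    - [-8, 7, 0, 0]
    - [-16, 15, 1, 0]
    - [-24, 22, 2, 0]
    - [-27, 25, 2, 0]
    - [-27, 25, 2, 0]
    - [-27, 25, 2, 0]
    - [-24, 22, 1, 0]
    - [-16, 15, 0, 0]

```text
time: 13.23
ee_pos: [0.5115, -0.3262, 0.1842]
tcp_rot: [-3.099, -0.406, 0.045]
ft_force: [1.1, 0.1, -4.8]
grip_width: 0.0558
```

```bash
python3 go.py .4925 -.361 .10 14
```

```text
t 13.23 pos [ 0.5115 -0.3262  0.1842] yaw 15.0 tilt 1.85 q6 2.18 F [ 1.1  0.1 -4.8] w 0.0558
delta mm [-25.1  30.3  84.4] turn 1.0
tool z [ -30.   11. -999.] in x-dir -26.0 y-dir -19.0 q [-0.701  0.392  0.099  1.308 -0.011  2.18 ]
```

Call:
send_rows:
  deltas:
    - [-10, 12, 0, 0]
    - [-6, 8, 5, 0]
    - [0, 0, 10, 0]
    - [0, 0, 0, 0]
    - [0, 0, 0, 0]

```text
time: 13.65
ee_pos: [0.4935, -0.3547, 0.1635]
tcp_rot: [-3.097, -0.393, 0.052]
ft_force: [0.2, -0.1, -3.6]
grip_width: 0.056
```

```bash
python3 go.py .4925 -.361 .10 14; python3 - <<'E'
from h import *
st=ctrl.observe();im,d=ctrl.snapshot('wrist');save('w6',im);c=cam('wrist',st)
print(proj(c,[[.4925,-.361,.019],[.5575,-.2835,.019]]))
np.savez('w6.npz',im=im)
E
```

```text
t 13.65 pos [ 0.4935 -0.3547  0.1635] yaw 14.5 tilt 2.23 q6 2.13 F [ 0.2 -0.1 -3.6] w 0.056
delta mm [-0.6  7.4 63.4] turn 0.5
tool z [ -36.   15. -999.] in x-dir -31.0 y-dir -24.0 q [-0.755  0.407  0.068  1.269 -0.013  2.135]
[[268.46652928 172.9186234 ]
 [197.13126135  74.85450983]]
```

View pics/w6.png

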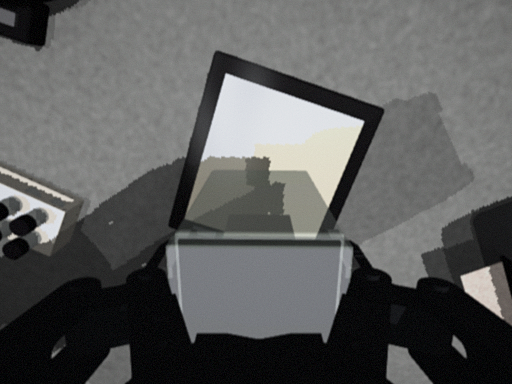

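```bash
python3 - <<'E'
from h import *
c=cam('wrist')
l=plane(c,[(219,52),(383,110),(170,228)],.017);print(l)
a,b,e=l[:,:2];print('w',np.linalg.norm(a-b),'h',np.linalg.norm(a-e),'c',(b+e)/2)
u=(b-a)/np.linalg.norm(b-a);n=np.array([u[1],-u[0]]);n=n if n[0]<0 else -n;print('c2',(a+b)/2+n*.0825, 'ang',np.degrees(np.arctan2(*u[::-1])))
E
```

```text
[[ 0.57887691 -0.2962797   0.017     ]
 [ 0.56883239 -0.43902928  0.017     ]
 [ 0.41643453 -0.28460358  0.017     ]]
w 0.14310253029333914 h 0.16286147487162564 c [ 0.49263346 -0.36181643]
c2 [ 0.49155813 -0.36186372] ang -94.02496472196364
```

Call:
send_rows:
  deltas:
    - [-1, 6, 12, 0]
    - [0, 0, 22, 0]
    - [0, 0, 25, 0]
    - [0, 0, 15, 0]
    - [0, 0, 8, 0]
    - [0, 0, 0, 0]

```text
time: 14.2
ee_pos: [0.4949, -0.3562, 0.0761]
tcp_rot: [-3.096, -0.407, 0.049]
ft_force: [0.2, 0.8, -3.3]
grip_width: 0.0552
```

```bash
python3 go.py .493 -.360 .065 14
```

```text
t 14.2 pos [ 0.4949 -0.3562  0.0761] yaw 15.0 tilt 2.09 q6 2.13 F [ 0.2  0.8 -3.3] w 0.0552
delta mm [-2.5  3.4 11.1] turn 1.0
tool z [ -34.   14. -999.] in x-dir -29.0 y-dir -22.0 q [-0.755  0.462 -0.075  1.068 -0.013  2.125]
```

Call:
send_rows:
  deltas:
    - [-3, 4, 2, 0]
    - [0, 0, 2, 0]
    - [0, 0, 1.5, 0]

```text
time: 14.45
ee_pos: [0.494, -0.3611, 0.0712]
tcp_rot: [-3.097, -0.41, 0.048]
ft_force: [-0.3, -0.3, -3.7]
grip_width: 0.055
```

```bash
python3 go.py .493 -.360 .065 14
```

```text
t 14.45 pos [ 0.494  -0.3611  0.0712] yaw 15.1 tilt 2.01 q6 2.12 F [-0.3 -0.3 -3.7] w 0.055
delta mm [-0.5 -1.2  6.2] turn 1.1
tool z [ -33.   13. -999.] in x-dir -28.0 y-dir -21.0 q [-0.762  0.468 -0.078  1.057 -0.013  2.117]
```

Call:
send_rows:
  deltas:
    - [0, 0, 1.5, 0]
    - [0, 0, 1.5, 0]
    - [0, 0, 1.5, 0]

```text
time: 14.7
ee_pos: [0.4947, -0.362, 0.0682]
tcp_rot: [-3.1, -0.41, 0.044]
ft_force: [-0.2, -0.6, -3.2]
grip_width: 0.0558
```

Call:
send_rows:
  deltas:
    - [0, 0, 1.5, 0]
    - [0, 0, 1.5, 0]

```text
time: 14.87
ee_pos: [0.4948, -0.3623, 0.0657]
tcp_rot: [-3.101, -0.41, 0.043]
ft_force: [-4.5, 4.0, 14.2]
grip_width: 0.0554
```

Call:
send_rows:
  deltas:
    - [0, 0, 1, 0]

```text
time: 14.95
ee_pos: [0.4948, -0.3623, 0.0657]
tcp_rot: [-3.102, -0.41, 0.043]
ft_force: [-4.9, 4.1, 12.5]
grip_width: 0.0557
```

Call:
send_rows:
  deltas:
    - [0, 0, 0, 0]
    - [0, 0, 0, 0]

```text
time: 15.12
ee_pos: [0.4948, -0.3623, 0.0663]
tcp_rot: [-3.103, -0.41, 0.042]
ft_force: [0.8, -0.4, -4.4]
grip_width: 0.0557
```

Call:
send_rows:
  deltas:
    - [0, 0, 0, 0]
    - [0, 0, 0, 0]
    - [0, 0, 0, 0]
    - [0, 0, 0, 0]
    - [0, 0, 0, 0]
  jaw: 0

```text
time: 15.53
ee_pos: [0.4957, -0.3632, 0.0675]
tcp_rot: [-3.105, -0.41, 0.038]
ft_force: [0.3, -0.6, 0.5]
grip_width: 0.0853
```

```bash
python3 go.py .493 -.360 .2 14
```

```text
t 15.53 pos [ 0.4957 -0.3632  0.0675] yaw 15.1 tilt 1.5 q6 2.12 F [ 0.3 -0.6  0.5] w 0.0853
delta mm [  -4.8   -5.4 -132.3] turn 1.1
tool z [  -26.     6. -1000.] in x-dir -23.0 y-dir -12.0 q [-0.762  0.469 -0.086  1.038 -0.013  2.117]
```

Call:
send_rows:
  deltas:
    - [0, 0, -15, 0]
    - [0, 0, -30, 0]
    - [0, 0, -38, 0]
    - [0, 0, -38, 0]
    - [0, 0, -38, 0]
    - [-5, 0, -25, 0]
    - [0, 0, -10, 0]
    - [0, 0, 0, 0]

```text
time: 16.2
ee_pos: [0.4949, -0.3648, 0.269]
tcp_rot: [-3.102, -0.41, 0.043]
ft_force: [-0.5, -0.5, -0.7]
grip_width: 0.0852
```

```bash
python3 - <<'E'
from h import *
st=ctrl.observe();im,d=ctrl.snapshot('wrist');save('w7',im);c=cam('wrist',st);np.savez('w7.npz',im=im,d=d)
P=cloud(c,d);q=P.reshape(-1,3);m=(abs(q[:,2]-.118)<.007)&(np.hypot(q[:,0]-.494,q[:,1]+.362)<.055);q=q[m];print('lid',len(q),q.mean(0));print(cv2.minAreaRect((q[:,:2]*1000).astype(np.float32)))
im,d=ctrl.snapshot('top');save('t2',im);np.savez('t2.npz',im=im,d=d);save('t2c',cv2.resize(im[115:285,95:415],None,fx=2.4,fy=2.4,interpolation=cv2.INTER_CUBIC))
E
python3 go.py .54 .3 .28
```

```text
lid 3727 [ 0.49425109 -0.36240914  0.11692485]
((492.88360595703125, -362.6759338378906), (56.661407470703125, 55.96721267700195), 14.634637832641602)
t 16.3 pos [ 0.4945 -0.3643  0.2663] yaw 15.1 tilt 1.88 q6 2.11 F [ 0.1 -0.6 -0.5] w 0.0858
delta mm [ 216.4 -629.9   -7.8] turn 
tool z [ -31.   11. -999.] in x-dir -27.0 y-dir -19.0 q [-0.765  0.389  0.3    1.512 -0.014  2.114]
```

View pics/w7.png

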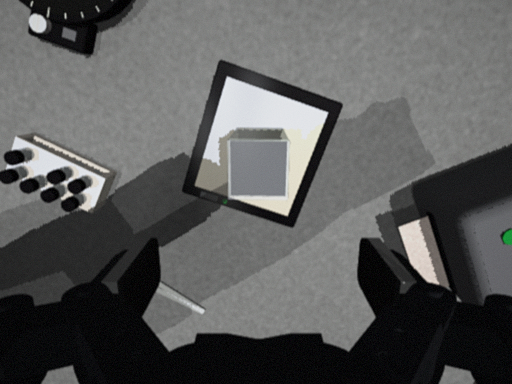

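View pics/t2c.png

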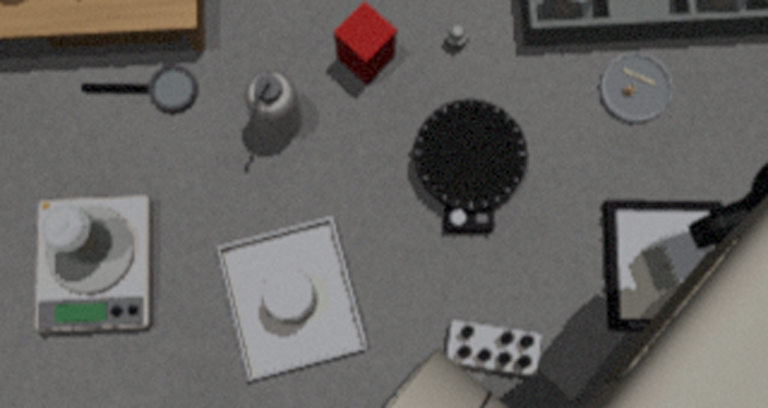

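```bash
python3 - <<'E'
from h import *
c=cam('wrist')
l=plane(c,[(220,60),(342,103),(293,227),(182,191)],.017);print('panel',l.mean(0),[np.linalg.norm(l[i]-l[i-1]).round(4) for i in range(4)])
z=np.load('t2.npz');im=z['im'];c=cam('top');V=im.max(2)
m=np.zeros(V.shape,np.uint8);m[150:200,262:320]=(V<60)[150:200,262:320]*255
k=max(cv2.findContours(m,0,cv2.CHAIN_APPROX_NONE)[0],key=cv2.contourArea)[:,0]
k=k[(k[:,1]<196)]
w=plane(c,k,.042)[:,:2]
for _ in range(10):
    A=np.c_[2*w,np.ones(len(w))];s=np.linalg.lstsq(A,(w**2).sum(1),rcond=None)[0];ce=s[:2];r=np.sqrt(s[2]+ce@ce);e=abs(np.hypot(*(w-ce).T)-r);w=w[e<max(.002,np.percentile(e,92))]
print('turn top',ce,r,len(w))
E
```

```text
panel [ 0.49352726 -0.36085015  0.017     ] [np.float64(0.1604), np.float64(0.1447), np.float64(0.1612), np.float64(0.1463)]
turn top [ 0.64073091 -0.12166071] 0.07004434641562883 71
```

The square jar stands on the panel, lid (0.493, -0.363) against a panel centre of (0.4935, -0.361), about 2 mm off in the wrist frame. On the way to the tall jar I'll turn the wrist to keep joint 6 in range.

```bash
python3 - <<'E'
from h import *
yaw=15.1;p=np.array([.4945,-.364]);t=np.array([.52,.30]);v=(t-p)/np.linalg.norm(t-p)
s=[10,22,34]+[37]*14+[30,20,12]
for i,a in enumerate(s):
    dw=v*a;c,sn=np.cos(np.radians(yaw)),np.sin(np.radians(yaw))
    print(i,round(c*dw[0]+sn*dw[1],0),round(sn*dw[0]-c*dw[1],0));yaw+=5 if i<9 else 0
print(sum(s),np.linalg.norm(t-p))
E
```

```text
0 3.0 -10.0
1 8.0 -20.0
2 16.0 -30.0
3 20.0 -31.0
4 22.0 -29.0
5 25.0 -27.0
6 27.0 -25.0
7 29.0 -23.0
8 31.0 -20.0
9 33.0 -17.0
10 33.0 -17.0
11 33.0 -17.0
12 33.0 -17.0
13 33.0 -17.0
14 33.0 -17.0
15 33.0 -17.0
16 33.0 -17.0
17 27.0 -14.0
18 18.0 -9.0
19 11.0 -6.0
646 0.6644894656802318
```

Call:
send_rows:
  deltas:
    - [3, -10, -2, -5]
    - [8, -20, -2, -5]
    - [16, -30, -2, -5]
    - [20, -31, -2, -5]
    - [22, -29, -2, -5]
    - [25, -27, -2, -5]
    - [27, -25, -2, -5]
    - [29, -23, -2, -5]

```text
time: 16.97
ee_pos: [0.4986, -0.1104, 0.2684]
tcp_rot: [-2.731, -1.456, 0.054]
ft_force: [1.1, -0.5, 0.1]
grip_width: 0.0855
```

```bash
python3 go.py .52 .30 .28 60
```

```text
t 16.97 pos [ 0.4986 -0.1104  0.2684] yaw 56.1 tilt 3.31 q6 1.78 F [ 1.1 -0.5  0.1] w 0.0855
delta mm [ 352.6 -211.3   -2.8] turn -3.9
tool z [ -52.   24. -998.] in x-dir -9.0 y-dir -57.0 q [-0.384  0.222  0.064  1.47   0.003  1.778]
```

Call:
send_rows:
  deltas:
    - [30, -18, 0, -3]
    - [30, -18, 0, 0]
    - [30, -18, 0, 0]
    - [30, -18, 0, 0]
    - [30, -18, 0, 0]
    - [30, -18, 0, 0]
    - [30, -18, 0, 0]
    - [30, -18, 0, 0]

```text
time: 17.63
ee_pos: [0.4903, 0.1842, 0.2617]
tcp_rot: [-2.673, -1.532, 0.079]
ft_force: [0.5, -0.0, 0.4]
grip_width: 0.0854
```

```bash
python3 go.py .52 .30 .28 60
```

```text
t 17.63 pos [0.4903 0.1842 0.2617] yaw 59.7 tilt 4.5 q6 2.28 F [ 0.5 -0.   0.4] w 0.0854
delta mm [114.6 -34.3 -17.4] turn -0.3
tool z [ -74.   26. -997.] in x-dir -15.0 y-dir -77.0 q [0.177 0.25  0.084 1.473 0.038 2.276]
```

Call:
send_rows:
  deltas:
    - [0, 0, 0, 0]
    - [0, 0, 0, 0]
    - [0, 0, 0, 0]
    - [0, 0, 0, 0]

```text
time: 17.97
ee_pos: [0.4871, 0.1905, 0.2554]
tcp_rot: [-2.663, -1.542, 0.094]
ft_force: [-0.1, -0.7, 0.5]
grip_width: 0.0852
```

```bash
python3 go.py .52 .30 .28 60
```

```text
t 17.97 pos [0.4871 0.1905 0.2554] yaw 60.2 tilt 5.04 q6 2.28 F [-0.1 -0.7  0.5] w 0.0852
delta mm [110.8 -28.2 -24.6] turn 0.2
tool z [ -84.   24. -996.] in x-dir -21.0 y-dir -85.0 q [0.189 0.256 0.076 1.468 0.04  2.28 ]
```

Call:
send_rows:
  deltas:
    - [0, 0, 0, 0]
    - [0, 0, 0, 0]
    - [0, 0, 0, 0]
    - [0, 0, 0, 0]
    - [0, 0, 0, 0]
    - [0, 0, 0, 0]

```text
time: 18.47
ee_pos: [0.4878, 0.1859, 0.2546]
tcp_rot: [-2.668, -1.532, 0.096]
ft_force: [0.8, 0.2, 0.9]
grip_width: 0.0855
```

```bash
python3 go.py .52 .30 .28 60
```

```text
t 18.47 pos [0.4878 0.1859 0.2546] yaw 59.8 tilt 5.09 q6 2.28 F [0.8 0.2 0.9] w 0.0855
delta mm [114.2 -31.9 -25.3] turn -0.2
tool z [ -85.   24. -996.] in x-dir -22.0 y-dir -86.0 q [0.181 0.256 0.073 1.468 0.039 2.278]
```

Call:
send_rows:
  deltas:
    - [0, 0, -20, 0]
    - [0, 0, -20, 0]
    - [0, 0, -20, 0]
    - [0, 0, 0, 0]
    - [0, 0, 0, 0]

```text
time: 18.88
ee_pos: [0.4928, 0.1836, 0.3163]
tcp_rot: [-2.669, -1.53, 0.097]
ft_force: [0.0, -0.5, 0.1]
grip_width: 0.0854
```

```bash
python3 go.py .52 .30 .28 60
```

```text
t 18.88 pos [0.4928 0.1836 0.3163] yaw 59.7 tilt 5.15 q6 2.27 F [ 0.  -0.5  0.1] w 0.0854
delta mm [115.1 -32.2  36.7] turn -0.3
tool z [ -86.   24. -996.] in x-dir -23.0 y-dir -87.0 q [0.175 0.26  0.234 1.625 0.039 2.274]
```

Call:
send_rows:
  deltas:
    - [0, 0, 20, 0]
    - [0, 0, 20, 0]
    - [0, 0, 20, 0]
    - [0, 0, 0, 0]
    - [0, 0, 0, 0]

```text
time: 19.3
ee_pos: [0.4871, 0.1848, 0.2535]
tcp_rot: [-2.669, -1.53, 0.095]
ft_force: [0.0, -0.1, 0.8]
grip_width: 0.0854
```

```bash
python3 go.py .52 .30 .28 60
```

```text
t 19.3 pos [0.4871 0.1848 0.2535] yaw 59.7 tilt 5.08 q6 2.28 F [ 0.  -0.1  0.8] w 0.0854
delta mm [115.5 -32.2 -26.3] turn -0.3
tool z [ -85.   24. -996.] in x-dir -22.0 y-dir -86.0 q [0.179 0.254 0.068 1.464 0.039 2.278]
```

Call:
send_rows:
  deltas:
    - [16, 10, 0, 0]
    - [16, 10, 0, 0]
    - [16, 10, 0, 0]
    - [0, 0, 0, 0]
    - [0, 0, 0, 0]

```text
time: 19.72
ee_pos: [0.5391, 0.2118, 0.2535]
tcp_rot: [-2.67, -1.53, 0.092]
ft_force: [-0.9, 0.5, -0.8]
grip_width: 0.0854
```

```bash
python3 go.py .52 .30 .28 60
```

```text
t 19.72 pos [0.5391 0.2118 0.2535] yaw 59.7 tilt 4.96 q6 2.31 F [-0.9  0.5 -0.8] w 0.0854
delta mm [ 65.9 -63.2 -22.6] turn -0.3
tool z [ -83.   25. -996.] in x-dir -21.0 y-dir -84.0 q [0.208 0.355 0.213 1.505 0.041 2.308]
```

Call:
send_rows:
  deltas:
    - [-16, -10, 0, 0]
    - [-16, -10, 0, 0]
    - [-16, -10, 0, 0]
    - [0, 0, 0, 0]
    - [0, 0, 0, 0]

```text
time: 20.13
ee_pos: [0.4862, 0.1839, 0.259]
tcp_rot: [-2.671, -1.53, 0.091]
ft_force: [0.3, -0.1, -0.2]
grip_width: 0.0853
```

```bash
python3 go.py .52 .30 .28 60
```

```text
t 20.13 pos [0.4862 0.1839 0.259 ] yaw 59.7 tilt 4.91 q6 2.28 F [ 0.3 -0.1 -0.2] w 0.0853
delta mm [116.8 -31.3 -20.8] turn -0.3
tool z [ -82.   25. -996.] in x-dir -20.0 y-dir -83.0 q [0.178 0.249 0.075 1.473 0.039 2.277]
```

Fast swings leave a tilt that builds up to 5°, and it stays at rest. I'll turn the tool so the tilt lies along the tool's x, where it's harmless to the grip, and move slower from here.

Call:
send_rows:
  deltas:
    - [0, 0, 0, -5]
    - [0, 0, 0, -5]
    - [0, 0, 0, -5]
    - [0, 0, 0, -5]
    - [0, 0, 0, -5]
    - [0, 0, 0, -5]
    - [0, 0, 0, -5]
    - [0, 0, 0, 0]

```text
time: 20.8
ee_pos: [0.4884, 0.1844, 0.2628]
tcp_rot: [-2.047, -2.284, 0.048]
ft_force: [-0.8, -0.0, 0.0]
grip_width: 0.0857
```

```bash
python3 go.py .52 .30 .28 164
```

```text
t 20.8 pos [0.4884 0.1844 0.2628] yaw 96.2 tilt 4.6 q6 1.64 F [-0.8 -0.   0. ] w 0.0857
delta mm [112.1  42.8 -16.5] turn -67.8
tool z [ -76.   26. -997.] in x-dir 34.0 y-dir -73.0 q [0.178 0.248 0.083 1.476 0.039 1.638]
```

Call:
send_rows:
  deltas:
    - [0, 0, 0, -6]
    - [0, 0, 0, -6]
    - [0, 0, 0, -6]
    - [0, 0, 0, -6]
    - [0, 0, 0, -6]
    - [0, 0, 0, -6]
    - [0, 0, 0, -6]
    - [0, 0, 0, -6]

```text
time: 21.47
ee_pos: [0.4908, 0.1852, 0.2644]
tcp_rot: [-0.926, -2.92, -0.005]
ft_force: [0.1, -0.5, 0.0]
grip_width: 0.0855
```

Call:
send_rows:
  deltas:
    - [0, 0, 0, -6]
    - [0, 0, 0, -6]
    - [0, 0, 0, -4]
    - [0, 0, 0, 0]
    - [0, 0, 0, 0]

```text
time: 21.88
ee_pos: [0.4922, 0.1856, 0.2653]
tcp_rot: [-0.506, -3.024, -0.023]
ft_force: [0.6, -0.1, -0.0]
grip_width: 0.0858
```

```bash
python3 go.py .56 .335 .27 164
```

```text
t 21.88 pos [0.4922 0.1856 0.2653] yaw 161.0 tilt 4.4 q6 0.51 F [ 0.6 -0.1 -0. ] w 0.0858
delta mm [-15.1 163.3  -5.5] turn -3.0
tool z [ -72.   27. -997.] in x-dir 77.0 y-dir 2.0 q [0.179 0.252 0.095 1.48  0.039 0.509]
```

Call:
send_rows:
  deltas:
    - [0, 18, -2, 0]
    - [0, 20, -2, 0]
    - [0, 20, -2, 0]
    - [0, 20, -2, 0]
    - [0, 20, -2, 0]
    - [0, 20, -2, 0]
    - [0, 20, -2, 0]
    - [0, 20, -2, 0]

```text
time: 22.55
ee_pos: [0.5495, 0.3371, 0.2835]
tcp_rot: [-0.569, -3.015, -0.021]
ft_force: [0.2, 0.2, 0.2]
grip_width: 0.0856
```

```bash
python3 go.py .545 .348 .27 164;  python3 - <<'E'
from h import *
st=ctrl.observe();im,d=ctrl.snapshot('wrist');save('w8',im);np.savez('w8.npz',im=im,d=d)
c=cam('wrist',st);P=cloud(c,d).reshape(-1,3)
for lo,hi in((.17,.195),(.14,.16),(.11,.14)):
    q=P[(P[:,2]>lo)&(P[:,2]<hi)&(np.hypot(P[:,0]-.545,P[:,1]-.35)<.06)];print(lo,len(q),q.mean(0) if len(q) else '',(q.max(0)+q.min(0))/2 if len(q) else '',np.ptp(q,axis=0) if len(q) else '')
E
```

```text
t 22.55 pos [0.5495 0.3371 0.2835] yaw 158.6 tilt 4.3 q6 0.77 F [0.2 0.2 0.2] w 0.0856
delta mm [ 7.1  8.5 14.1] turn -5.4
tool z [ -70.   27. -997.] in x-dir 75.0 y-dir -0.0 q [0.396 0.461 0.457 1.621 0.052 0.768]
0.17 2850 [0.55270904 0.34960392 0.17834001] [0.55407426 0.34951014 0.18045041] [0.0479966  0.04819659 0.02081843]
0.14 426 [0.53558011 0.35220631 0.15266712] [0.54513792 0.34947165 0.14896526] [0.03655303 0.05405584 0.0175671 ]
0.11 134 [0.53019823 0.35324223 0.1251818 ] [0.53568132 0.35301805 0.1249678 ] [0.0179295  0.04397233 0.02947181]
```

View pics/w8.png

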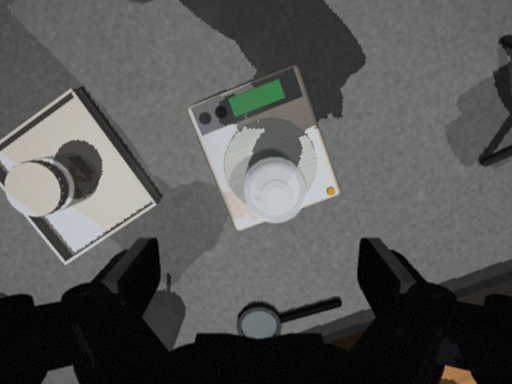

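The view shows the stopper disc at (274,190), and the pan ellipse spans x of about 223–317 and y of about 118–210.

```bash
python3 - <<'E'
from h import *
im=np.load('w8.npz')['im'];save('w8c',cv2.resize(im[50:240,170:360],None,fx=3.1,fy=3.1,interpolation=cv2.INTER_CUBIC))
c=cam('wrist')
print(plane(c,[(274,190)],.178),plane(c,[(270,165)],.048))
h=plane(c,[(190,106),(296,67),(340,190),(235,229)],.034);print(h.mean(0),[np.linalg.norm(h[i]-h[i-1]).round(4) for i in range(4)])
u=(h[2]+h[3]-h[0]-h[1])/2;u/=np.linalg.norm(u);print('x axis',u,'pan c',h.mean(0)+u*.015)
E
```

```text
[[0.55101559 0.35253336 0.178     ]] [[0.54884544 0.35481804 0.048     ]]
[0.53240485 0.3558281  0.034     ] [np.float64(0.1572), np.float64(0.1294), np.float64(0.1533), np.float64(0.1377)]
x axis [ 0.99977478 -0.02122253  0.        ] pan c [0.54740148 0.35550976 0.034     ]
```

View pics/w8c.png

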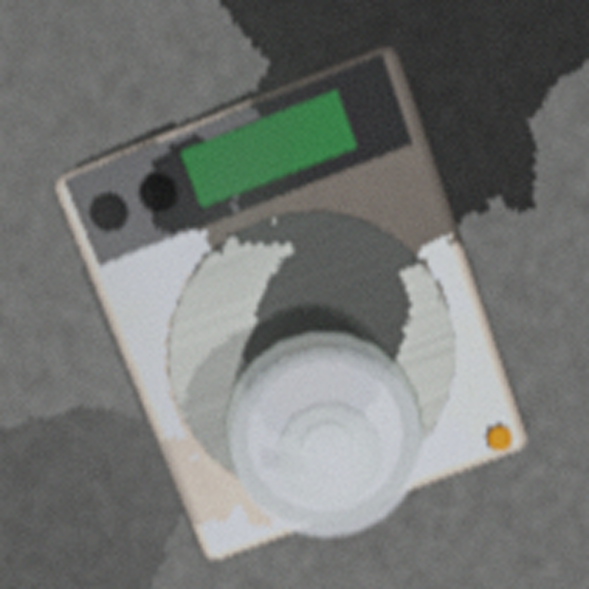

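```bash
python3 go.py .551 .3515 .205 
```

```text
t 22.6 pos [0.5503 0.34   0.2828] yaw 158.7 tilt 4.34 q6 0.77 F [-3.3 -0.1 -1.4] w 0.0855
delta mm [-2.4 11.  77.9] turn 
tool z [ -70.   28. -997.] in x-dir 76.0 y-dir 1.0 q [0.399 0.465 0.462 1.622 0.053 0.769]
```

Call:
send_rows:
  deltas:
    - [-1, 6, 12, 0]
    - [-1, 5, 18, 0]
    - [0, 0, 18, 0]
    - [0, 0, 18, 0]
    - [0, 0, 12, 0]
    - [0, 0, 0, 0]
    - [0, 0, 0, 0]

```text
time: 23.18
ee_pos: [0.5505, 0.3533, 0.1958]
tcp_rot: [-0.595, -3.007, -0.019]
ft_force: [0.9, 0.4, -0.5]
grip_width: 0.0857
```

```bash
python3 go.py .551 .3515 .122;  python3 - <<'E'
from h import *
st=ctrl.observe();im,d=ctrl.snapshot('wrist');save('w9',im);np.savez('w9.npz',im=im,d=d)
c=cam('wrist',st);P=cloud(c,d).reshape(-1,3)
for lo,hi in((.17,.195),(.14,.16)):
    q=P[(P[:,2]>lo)&(P[:,2]<hi)&(np.hypot(P[:,0]-.545,P[:,1]-.35)<.06)];print(lo,len(q),q.mean(0) if len(q) else '',(q.max(0)+q.min(0))/2 if len(q) else '',np.ptp(q,axis=0) if len(q) else '')
E
```

```text
t 23.18 pos [0.5505 0.3533 0.1958] yaw 157.6 tilt 4.43 q6 0.81 F [ 0.9  0.4 -0.5] w 0.0857
delta mm [-6.8 -1.3 73.5] turn 
tool z [ -72.   27. -997.] in x-dir 77.0 y-dir -3.0 q [0.418 0.485 0.278 1.419 0.054 0.807]
0.17 6149 [0.55173496 0.35045663 0.17858986] [0.55386416 0.34972046 0.18058697] [0.04879193 0.04886737 0.02117319]
0.14 1029 [0.53586206 0.35779284 0.15256344] [0.54660667 0.3506435  0.14924843] [0.03998432 0.05194674 0.01829374]
```

View pics/w9.png

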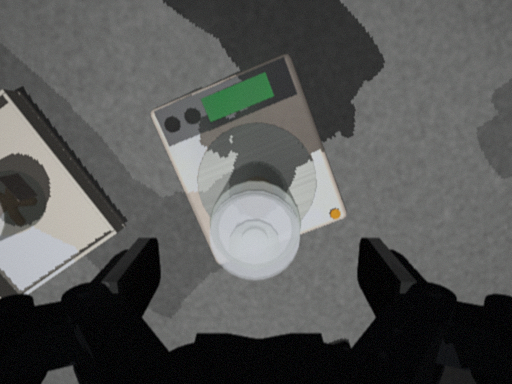

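The stopper sits at (254,235) between the fingers, and depth puts its centre at (0.5535, 0.350) again. Descending.

Call:
send_rows:
  deltas:
    - [-3, -2, 12, 0]
    - [-2, 0, 18, 0]
    - [-2, 0, 18, 0]
    - [0, 0, 14, 0]
    - [0, 0, 6, 0]
    - [0, 0, 0, 0]

```text
time: 23.73
ee_pos: [0.5547, 0.3506, 0.1313]
tcp_rot: [-0.606, -3.013, -0.028]
ft_force: [0.0, -1.3, -0.4]
grip_width: 0.0852
```

```bash
python3 go.py .552 .3505 .122
```

```text
t 23.73 pos [0.5547 0.3506 0.1313] yaw 157.3 tilt 4.02 q6 0.81 F [ 0.  -1.3 -0.4] w 0.0852
delta mm [ 1.8 -1.2  9.4] turn 
tool z [ -63.   31. -998.] in x-dir 70.0 y-dir 4.0 q [0.412 0.506 0.148 1.258 0.054 0.807]
```

Call:
send_rows:
  deltas:
    - [1, -1, 4, 0]
    - [0, 0, 4, 0]
    - [0, 0, 2, 0]
    - [0, 0, 0, 0]

```text
time: 24.07
ee_pos: [0.5541, 0.3507, 0.124]
tcp_rot: [-0.608, -3.017, -0.032]
ft_force: [-0.2, 0.2, 0.4]
grip_width: 0.0853
```

```bash
python3 go.py .552 .3505 .122
```

```text
t 24.07 pos [0.5541 0.3507 0.124 ] yaw 157.2 tilt 3.85 q6 0.81 F [-0.2  0.2  0.4] w 0.0853
delta mm [ 1.7 -1.   2.1] turn 
tool z [ -59.   33. -998.] in x-dir 67.0 y-dir 8.0 q [0.412 0.505 0.128 1.234 0.054 0.809]
```

Call:
send_rows:
  deltas:
    - [1, 0, 2, 0]
    - [0, 0, 0, 0]
    - [0, 0, 0, 0]
    - [0, 0, 0, 0]
    - [0, 0, 0, 0]
    - [0, 0, 0, 0]
  jaw: 1
  newtons: 45

```text
time: 24.57
ee_pos: [0.5533, 0.3512, 0.1234]
tcp_rot: [-0.609, -3.018, -0.033]
ft_force: [0.7, -0.7, -1.5]
grip_width: 0.0542
```

```bash
python3 go.py .552 .3505 .122
```

```text
t 24.57 pos [0.5533 0.3512 0.1234] yaw 157.2 tilt 3.77 q6 0.81 F [ 0.7 -0.7 -1.5] w 0.0542
delta mm [ 0.9 -1.2  1.5] turn 
tool z [ -57.   33. -998.] in x-dir 65.0 y-dir 9.0 q [0.413 0.504 0.124 1.23  0.053 0.811]
```

Call:
send_rows:
  deltas:
    - [0, 0, -4, 0]
    - [1, 0, -8, 0]
    - [1, 0, -15, 0]
    - [1, 0, -22, 0]
    - [2, 0, -25, 0]
    - [2, 0, -25, 0]
    - [2, 0, -25, 0]
    - [1, 0, -15, 0]

```text
time: 25.23
ee_pos: [0.5491, 0.3494, 0.2648]
tcp_rot: [-0.607, -3.007, -0.02]
ft_force: [0.1, 0.5, -3.3]
grip_width: 0.0536
```

```bash
python3 go.py .56 .12 .27
```

```text
t 25.23 pos [0.5491 0.3494 0.2648] yaw 157.2 tilt 4.29 q6 0.81 F [ 0.1  0.5 -3.3] w 0.0536
delta mm [ -98.3 -207.2  -12.3] turn 
tool z [ -70.   28. -997.] in x-dir 75.0 y-dir -2.0 q [0.414 0.47  0.426 1.579 0.053 0.81 ]
```

Call:
send_rows:
  deltas:
    - [-4, -8, -1, 0]
    - [-8, -16, -1, 0]
    - [-8, -17, -1, 0]
    - [-8, -17, -1, 0]
    - [-8, -17, -1, 0]
    - [-8, -17, -1, 0]
    - [-8, -17, -1, 0]
    - [-8, -17, -1, 0]

```text
time: 25.9
ee_pos: [0.5546, 0.2042, 0.2679]
tcp_rot: [-0.598, -3.009, -0.021]
ft_force: [0.4, -1.4, -4.0]
grip_width: 0.0538
```

```bash
python3 go.py .57 .10 .27
```

```text
t 25.9 pos [0.5546 0.2042 0.2679] yaw 157.5 tilt 4.3 q6 0.58 F [ 0.4 -1.4 -4. ] w 0.0538
delta mm [-53.8 -90.4  -6.1] turn 
tool z [ -70.   28. -997.] in x-dir 75.0 y-dir -1.0 q [0.19  0.366 0.266 1.535 0.041 0.582]
```

Tilt holds steady at slow speed. Continuing.

Call:
send_rows:
  deltas:
    - [-8, -16, -1, 0]
    - [-8, -17, -1, 0]
    - [-8, -17, -1, 0]
    - [-8, -17, -1, 0]
    - [-8, -17, -1, 0]
    - [-8, -17, -1, 0]
    - [-8, -17, -1, 0]
    - [-8, -17, -1, 0]

```text
time: 26.57
ee_pos: [0.5575, 0.0425, 0.2646]
tcp_rot: [-0.599, -2.999, -0.016]
ft_force: [0.4, 0.3, -4.4]
grip_width: 0.0539
```

```bash
python3 go.py .642 -.123 .27
```

```text
t 26.57 pos [0.5575 0.0425 0.2646] yaw 157.4 tilt 4.81 q6 0.31 F [ 0.4  0.3 -4.4] w 0.0539
delta mm [-140.7 -120.4  -16.5] turn 
tool z [ -80.   27. -996.] in x-dir 84.0 y-dir -6.0 q [-0.085  0.323  0.193  1.523  0.02   0.309]
```

Call:
send_rows:
  deltas:
    - [-16, -14, -1, 0]
    - [-16, -14, -1, 0]
    - [-16, -14, -2, 0]
    - [-16, -14, -2, 0]
    - [-16, -14, -2, 0]
    - [-16, -14, -2, 0]
    - [-16, -14, -2, 0]
    - [-8, -7, -1, 0]

```text
time: 27.23
ee_pos: [0.6245, -0.1137, 0.2619]
tcp_rot: [-0.602, -2.989, -0.015]
ft_force: [0.4, 0.2, -4.9]
grip_width: 0.0539
```

```bash
python3 go.py .642 -.123 .20
```

```text
t 27.23 pos [ 0.6245 -0.1137  0.2619] yaw 157.2 tilt 5.36 q6 0.09 F [ 0.4  0.2 -4.9] w 0.0539
delta mm [-25.4  -1.3  59.8] turn 
tool z [ -89.   28. -996.] in x-dir 93.0 y-dir -9.0 q [-3.120e-01  4.750e-01  4.230e-01  1.613e+00 -1.000e-03  8.500e-02]
```

```bash
python3 go.py .6445 -.122 .13
```

```text
t 27.23 pos [ 0.6245 -0.1137  0.2619] yaw 157.2 tilt 5.36 q6 0.09 F [ 0.4  0.2 -4.9] w 0.0539
delta mm [-33.8   1.2 129.3] turn 
tool z [ -89.   28. -996.] in x-dir 93.0 y-dir -9.0 q [-3.120e-01  4.750e-01  4.230e-01  1.613e+00 -1.000e-03  8.500e-02]
```

Call:
send_rows:
  deltas:
    - [-6, 0, 8, 0]
    - [-7, 0, 12, 0]
    - [-7, 0, 15, 0]
    - [-4, 0, 15, 0]
    - [-2, 0, 12, 0]
    - [0, 0, 0, 0]
    - [0, 0, 0, 0]

```text
time: 27.82
ee_pos: [0.6418, -0.1211, 0.1862]
tcp_rot: [-0.601, -2.981, -0.018]
ft_force: [0.1, -0.8, -3.3]
grip_width: 0.054
```

```bash
python3 go.py .6445 -.122 .13;python3 - <<'E'
from h import *
st=ctrl.observe();im,d=ctrl.snapshot('wrist');save('w10',im);np.savez('w10.npz',im=im,d=d)
E
```

```text
t 27.82 pos [ 0.6418 -0.1211  0.1862] yaw 157.2 tilt 5.82 q6 0.08 F [ 0.1 -0.8 -3.3] w 0.054
delta mm [-8.5  0.7 55.6] turn 
tool z [ -96.   31. -995.] in x-dir 101.0 y-dir -8.0 q [-0.315  0.523  0.316  1.465  0.     0.083]
```

View pics/w10.png

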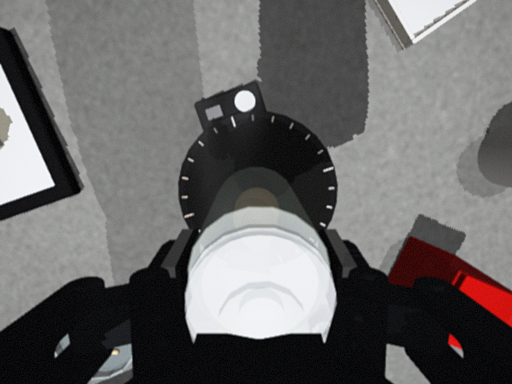

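```bash
python3 - <<'E'
from h import *
c=cam('wrist');w=plane(c,[(179,187),(187,155),(202,135),(300,123),(325,150),(337,185),(187,222)],.042)[:,:2]
A=np.c_[2*w,np.ones(len(w))];s=np.linalg.lstsq(A,(w**2).sum(1),rcond=None)[0];print(s[:2],np.sqrt(s[2]+s[:2]@s[:2]))
E
python3 go.py .6455 -.1225 .125
```

```text
[ 0.64324243 -0.12361379] 0.07046494068943245
t 27.87 pos [ 0.6417 -0.121   0.1861] yaw 157.2 tilt 5.85 q6 0.08 F [ 0.3  0.2 -4.4] w 0.0541
delta mm [-10.2   0.5  60.4] turn 
tool z [ -97.   32. -995.] in x-dir 102.0 y-dir -8.0 q [-0.315  0.524  0.316  1.465  0.     0.083]
```

Call:
send_rows:
  deltas:
    - [-3, 0, 8, 0]
    - [-3, 0, 14, 0]
    - [-3, 0, 16, 0]
    - [-1, 0, 12, 0]
    - [0, 0, 6, 0]
    - [0, 0, 0, 0]

```text
time: 28.37
ee_pos: [0.6475, -0.1216, 0.1298]
tcp_rot: [-0.598, -2.989, -0.017]
ft_force: [-0.4, 0.0, -5.1]
grip_width: 0.054
```

```bash
python3 go.py .646 -.123 .118
```

```text
t 28.37 pos [ 0.6475 -0.1216  0.1298] yaw 157.3 tilt 5.41 q6 0.08 F [-0.4  0.  -5.1] w 0.054
delta mm [-0.2 -1.8 11.8] turn 
tool z [ -90.   29. -996.] in x-dir 94.0 y-dir -7.0 q [-0.313  0.548  0.216  1.333  0.     0.082]
```

Call:
send_rows:
  deltas:
    - [0, -1.5, 3, 0]
    - [0, 0, 3, 0]
    - [0, 0, 2, 0]

```text
time: 28.62
ee_pos: [0.647, -0.1228, 0.1232]
tcp_rot: [-0.598, -2.992, -0.017]
ft_force: [-0.2, -0.2, -4.0]
grip_width: 0.0533
```

```bash
python3 go.py .646 -.123 .118
```

```text
t 28.62 pos [ 0.647  -0.1228  0.1232] yaw 157.4 tilt 5.24 q6 0.08 F [-0.2 -0.2 -4. ] w 0.0533
delta mm [ 0.3 -0.6  5.3] turn 
tool z [ -87.   28. -996.] in x-dir 91.0 y-dir -7.0 q [-0.315  0.549  0.201  1.314  0.     0.08 ]
```

Call:
send_rows:
  deltas:
    - [0, 0, 1.5, 0]
    - [0, 0, 1.5, 0]

```text
time: 28.78
ee_pos: [0.647, -0.1229, 0.1209]
tcp_rot: [-0.599, -2.993, -0.016]
ft_force: [0.4, -0.9, -3.9]
grip_width: 0.0539
```

Call:
send_rows:
  deltas:
    - [0, 0, 1.5, 0]
    - [0, 0, 1.5, 0]

```text
time: 28.95
ee_pos: [0.647, -0.1229, 0.1183]
tcp_rot: [-0.599, -2.994, -0.016]
ft_force: [-1.3, 0.6, -4.9]
grip_width: 0.0536
```

Call:
send_rows:
  deltas:
    - [0, 0, 1.5, 0]

```text
time: 29.03
ee_pos: [0.6471, -0.123, 0.1179]
tcp_rot: [-0.599, -2.995, -0.016]
ft_force: [-2.8, -0.0, 13.0]
grip_width: 0.0545
```

Call:
send_rows:
  deltas:
    - [0, 0, 1.5, 0]

```text
time: 29.12
ee_pos: [0.6473, -0.1231, 0.1179]
tcp_rot: [-0.6, -2.998, -0.015]
ft_force: [-2.7, 1.6, 9.4]
grip_width: 0.054
```

Call:
send_rows:
  deltas:
    - [0, 0, 1.5, 0]
    - [0, 0, 1.5, 0]
    - [0, 0, 1.5, 0]
    - [0, 0, 1.5, 0]

```text
time: 29.45
ee_pos: [0.647, -0.123, 0.1179]
tcp_rot: [-0.601, -3.004, -0.014]
ft_force: [-2.4, 0.5, 6.0]
grip_width: 0.0538
```

```bash
python3 go.py .646 -.123 .118
```

```text
t 29.45 pos [ 0.647  -0.123   0.1179] yaw 157.4 tilt 4.52 q6 0.08 F [-2.4  0.5  6. ] w 0.0538
delta mm [ 1.  -0.4 -0.1] turn 
tool z [ -75.   25. -997.] in x-dir 79.0 y-dir -6.0 q [-0.315  0.543  0.177  1.284  0.     0.08 ]
```

Call:
send_rows:
  deltas:
    - [0, 0, 1.5, 0]
    - [0, 0, 1.5, 0]
    - [0, 0, 1.5, 0]
    - [0, 0, 1.5, 0]
    - [0, 0, 1.5, 0]

```text
time: 29.87
ee_pos: [0.6466, -0.1229, 0.1178]
tcp_rot: [-0.602, -3.011, -0.013]
ft_force: [-3.3, 0.0, 5.9]
grip_width: 0.0539
```

```bash
python3 go.py .646 -.123 .118
```

```text
t 29.87 pos [ 0.6466 -0.1229  0.1178] yaw 157.4 tilt 4.08 q6 0.08 F [-3.3  0.   5.9] w 0.0539
delta mm [ 0.5 -0.3 -0.2] turn 
tool z [ -68.   22. -997.] in x-dir 71.0 y-dir -6.0 q [-0.315  0.537  0.167  1.272  0.     0.079]
```

Call:
send_rows:
  deltas:
    - [0, 0, 1, 0]
    - [0, 0, 1, 0]
    - [0, 0, 0, 0]

```text
time: 30.12
ee_pos: [0.6464, -0.1228, 0.1179]
tcp_rot: [-0.602, -3.014, -0.013]
ft_force: [0.4, 0.5, -4.8]
grip_width: 0.054
```

Call:
send_rows:
  deltas:
    - [0, 0, 0, 0]
    - [0, 0, 0, 0]
    - [0, 0, 0, 0]
    - [0, 0, 0, 0]
    - [0, 0, 0, 0]
  jaw: 0

```text
time: 30.53
ee_pos: [0.6475, -0.1232, 0.1179]
tcp_rot: [-0.603, -3.016, -0.012]
ft_force: [-0.1, -0.2, -0.3]
grip_width: 0.0854
```

```bash
python3 go.py .646 -.123 .118
```

```text
t 30.53 pos [ 0.6475 -0.1232  0.1179] yaw 157.4 tilt 3.83 q6 0.08 F [-0.1 -0.2 -0.3] w 0.0854
delta mm [ 1.4 -0.4 -0. ] turn 
tool z [ -63.   21. -998.] in x-dir 67.0 y-dir -5.0 q [-0.315  0.536  0.165  1.267  0.     0.079]
```

Retreat straight up; tool -z with x compensation keeps it vertical.

Call:
send_rows:
  deltas:
    - [1, 0, -10, 0]
    - [1, 0, -20, 0]
    - [2, 0, -25, 0]
    - [2, 0, -25, 0]
    - [2, 0, -25, 0]
    - [2, 0, -25, 0]
    - [1, 0, -12, 0]
    - [0, 0, 0, 0]

```text
time: 31.2
ee_pos: [0.645, -0.1214, 0.2701]
tcp_rot: [-0.603, -3.014, -0.013]
ft_force: [1.2, 0.2, 0.3]
grip_width: 0.0853
```

```bash
python3 - <<'E'
from h import *
st=ctrl.observe();im,d=ctrl.snapshot('wrist');save('w11',im);np.savez('w11.npz',im=im,d=d)
c=cam('wrist',st);P=cloud(c,d).reshape(-1,3)
q=P[(P[:,2]>.16)&(P[:,2]<.19)&(np.hypot(P[:,0]-.645,P[:,1]+.123)<.06)];print(len(q),q.mean(0),(q.max(0)+q.min(0))/2,np.ptp(q,axis=0))
m=(abs(P[:,2]-.042)<.006)&(np.hypot(P[:,0]-.643,P[:,1]+.123)<.09);print('disc',cv2.minEnclosingCircle((P[m][:,:2]*1000).astype(np.float32)))
E
python3 go.py .4775 .109 .27
```

```text
3126 [ 0.64458272 -0.12442288  0.17195471] [ 0.64619679 -0.12492577  0.17277231] [0.04869622 0.0486722  0.02521934]
disc ((643.1334228515625, -124.14869689941406), 71.98331451416016)
t 31.25 pos [ 0.645  -0.1214  0.2691] yaw 157.4 tilt 3.93 q6 0.08 F [-1.1  0.8  0.2] w 0.0852
delta mm [242.7 148.3  15. ] turn 
tool z [ -65.   21. -998.] in x-dir 68.0 y-dir -5.0 q [-0.314  0.499  0.484  1.625  0.     0.081]
```

View pics/w11.png

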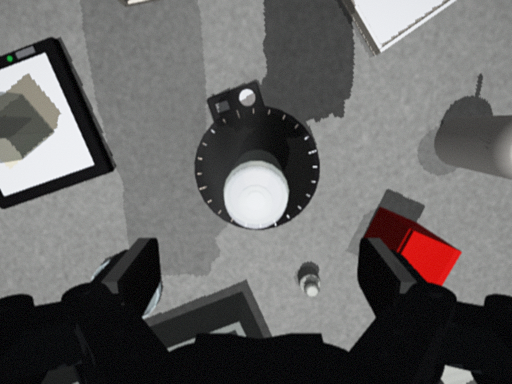

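The tall jar stands on the turntable about 3 mm from the disc centre, stopper (0.646, -0.125) against disc (0.643, -0.124). Now the squat jar from the tray to the balance.

Call:
send_rows:
  deltas:
    - [8, 5, 0, 0]
    - [16, 10, 0, 0]
    - [18, 11, 1, 0]
    - [18, 11, 1, 0]
    - [18, 11, 1, 0]
    - [18, 11, 1, 0]
    - [18, 11, 1, 0]
    - [18, 11, 1, 0]

```text
time: 31.92
ee_pos: [0.546, 0.0093, 0.2608]
tcp_rot: [-0.606, -2.997, -0.013]
ft_force: [0.7, -0.1, 0.3]
grip_width: 0.0852
```

Call:
send_rows:
  deltas:
    - [18, 11, 1, 0]
    - [18, 11, 1, 0]
    - [18, 11, 1, 0]
    - [18, 11, 1, 0]
    - [18, 11, 1, 0]
    - [8, 5, 0, 0]
    - [0, 0, 0, 0]
    - [0, 0, 0, 0]

```text
time: 32.58
ee_pos: [0.4642, 0.1121, 0.2558]
tcp_rot: [-0.596, -2.984, -0.011]
ft_force: [0.4, -0.1, -0.1]
grip_width: 0.085
```

```bash
python3 - <<'E'
from h import *
st=ctrl.observe();im,d=ctrl.snapshot('wrist');save('w12',im);np.savez('w12.npz',im=im,d=d)
c=cam('wrist',st);P=cloud(c,d).reshape(-1,3)
q=P[(abs(P[:,2]-.087)<.008)&(np.hypot(P[:,0]-.4775,P[:,1]-.109)<.06)];print(len(q),q.mean(0),(q.max(0)+q.min(0))/2,np.ptp(q,axis=0))
E
python3 go.py .4775 .109 .12
```

```text
2892 [0.47457755 0.10891327 0.08605202] [0.47485874 0.10845378 0.08378047] [0.05998197 0.06075903 0.00954164]
t 32.63 pos [0.4644 0.1119 0.2558] yaw 157.3 tilt 5.66 q6 0.44 F [-0.5 -0.1 -0.2] w 0.0854
delta mm [-26.4   4.  133.8] turn 
tool z [ -95.   26. -995.] in x-dir 98.0 y-dir -12.0 q [ 0.042  0.189 -0.014  1.462  0.03   0.435]
```

View pics/w12.png

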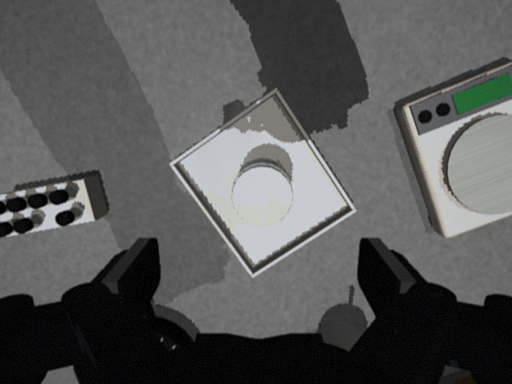

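The squat jar in the tray has its lid at (262,195), measured at (0.4747, 0.1086), 60 mm across as expected. Descending.

```bash
python3 go.py .473 .109 .10
```

```text
t 32.63 pos [0.4644 0.1119 0.2558] yaw 157.3 tilt 5.66 q6 0.44 F [-0.5 -0.1 -0.2] w 0.0854
delta mm [-24.3   2.5 154.1] turn 
tool z [ -95.   26. -995.] in x-dir 98.0 y-dir -12.0 q [ 0.042  0.189 -0.014  1.462  0.03   0.435]
```

Call:
send_rows:
  deltas:
    - [-5, 2, 12, 0]
    - [-4, 1, 20, 0]
    - [-4, 1, 25, 0]
    - [-4, 0, 25, 0]
    - [-4, 0, 25, 0]
    - [-3, 0, 20, 0]
    - [-2, 0, 10, 0]
    - [0, 0, 0, 0]

```text
time: 33.3
ee_pos: [0.4832, 0.1019, 0.1089]
tcp_rot: [-0.609, -2.984, -0.01]
ft_force: [-0.4, 0.8, -0.6]
grip_width: 0.0857
```

```bash
python3 go.py .473 .109 .032;python3 - <<'E'
from h import *
st=ctrl.observe();im,d=ctrl.snapshot('wrist');save('w13',im)
c=cam('wrist',st);P=cloud(c,d).reshape(-1,3)
q=P[(abs(P[:,2]-.087)<.008)&(np.hypot(P[:,0]-.4775,P[:,1]-.109)<.06)];print(len(q),q.mean(0),(q.max(0)+q.min(0))/2,np.ptp(q,axis=0))
E
```

```text
t 33.3 pos [0.4832 0.1019 0.1089] yaw 156.9 tilt 5.51 q6 0.42 F [-0.4  0.8 -0.6] w 0.0857
delta mm [ 4.8  3.6 77.6] turn 
tool z [ -93.   25. -995.] in x-dir 95.0 y-dir -13.0 q [ 0.021  0.29  -0.263  1.11   0.027  0.423]
9657 [0.47427108 0.10908398 0.08606902] [0.47496028 0.108972   0.08364338] [0.06010527 0.05998398 0.00925041]
```

View pics/w13.png

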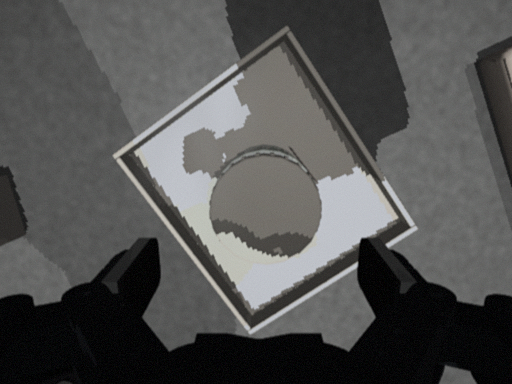

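Call:
send_rows:
  deltas:
    - [8, 4, 4, 0]
    - [1, 0, 10, 0]
    - [-1, 0, 18, 0]
    - [-1, 0, 18, 0]
    - [-1, 0, 14, 0]
    - [0, 0, 8, 0]
    - [0, 0, 0, 0]

```text
time: 33.93
ee_pos: [0.4751, 0.1102, 0.0383]
tcp_rot: [-0.613, -2.993, -0.013]
ft_force: [-1.0, -0.0, 0.2]
grip_width: 0.0857
```

```bash
python3 go.py .473 .109 .032
```

```text
t 33.93 pos [0.4751 0.1102 0.0383] yaw 156.8 tilt 4.98 q6 0.44 F [-1.  -0.   0.2] w 0.0857
delta mm [ 0.9 -1.9  6.5] turn 
tool z [ -83.   26. -996.] in x-dir 86.0 y-dir -9.0 q [ 0.038  0.342 -0.392  0.919  0.029  0.441]
```

Call:
send_rows:
  deltas:
    - [1, -2, 4, 0]
    - [0, 0, 3, 0]
    - [0, 0, 0, 0]
    - [0, 0, 0, 0]

```text
time: 34.27
ee_pos: [0.4736, 0.1091, 0.0327]
tcp_rot: [-0.613, -2.996, -0.014]
ft_force: [-0.2, 1.1, -0.1]
grip_width: 0.0857
```

Call:
send_rows:
  deltas:
    - [0, 0, 0, 0]
    - [0, 0, 0, 0]
    - [0, 0, 0, 0]
    - [0, 0, 0, 0]
    - [0, 0, 0, 0]
    - [0, 0, 0, 0]
  jaw: 1
  newtons: 45

```text
time: 34.77
ee_pos: [0.4742, 0.109, 0.034]
tcp_rot: [-0.613, -2.998, -0.015]
ft_force: [-0.3, -0.1, -1.4]
grip_width: 0.0629
```

```bash
python3 go.py .473 .109 .032
```

```text
t 34.77 pos [0.4742 0.109  0.034 ] yaw 156.9 tilt 4.7 q6 0.44 F [-0.3 -0.1 -1.4] w 0.0629
delta mm [ 0.9 -0.5  2.1] turn 
tool z [ -78.   26. -997.] in x-dir 82.0 y-dir -7.0 q [ 0.036  0.342 -0.405  0.901  0.028  0.438]
```

Call:
send_rows:
  deltas:
    - [0, 0, -4, 0]
    - [1, 0, -8, 0]
    - [1, 0, -15, 0]
    - [2, 0, -25, 0]
    - [2, 0, -30, 0]
    - [2, 0, -30, 0]
    - [2, 0, -30, 0]
    - [1, 0, -15, 0]

```text
time: 35.43
ee_pos: [0.4727, 0.1092, 0.1971]
tcp_rot: [-0.611, -2.987, -0.011]
ft_force: [0.4, -0.4, -3.7]
grip_width: 0.063
```

```bash
python3 go.py .547 .353 .19
```

```text
t 35.43 pos [0.4727 0.1092 0.1971] yaw 156.8 tilt 5.31 q6 0.44 F [ 0.4 -0.4 -3.7] w 0.063
delta mm [ 26.8 253.4   6.7] turn 
tool z [ -89.   25. -996.] in x-dir 92.0 y-dir -12.0 q [ 0.036  0.218 -0.126  1.316  0.029  0.439]
```

Call:
send_rows:
  deltas:
    - [1, 8, 0, 0]
    - [2, 15, 0, 0]
    - [2, 16, 0, 0]
    - [2, 16, 0, 0]
    - [2, 16, 0, 0]
    - [2, 16, 0, 0]
    - [2, 16, 0, 0]
    - [2, 16, 0, 0]

```text
time: 36.1
ee_pos: [0.5063, 0.2303, 0.1983]
tcp_rot: [-0.619, -2.989, -0.011]
ft_force: [1.1, 0.7, -3.8]
grip_width: 0.0628
```

Call:
send_rows:
  deltas:
    - [2, 16, 0, 0]
    - [2, 16, 0, 0]
    - [2, 16, 0, 0]
    - [2, 16, 0, 0]
    - [2, 16, 0, 0]
    - [1, 10, 0, 0]
    - [0, 0, 0, 0]
    - [0, 0, 0, 0]

```text
time: 36.77
ee_pos: [0.5291, 0.3282, 0.1879]
tcp_rot: [-0.611, -2.978, -0.002]
ft_force: [0.4, -0.7, -3.8]
grip_width: 0.0627
```

```bash
python3 go.py .547 .353 .12;python3 - <<'E'
from h import *
st=ctrl.observe();im,d=ctrl.snapshot('wrist');save('w14',im)
E
```

```text
t 36.77 pos [0.5291 0.3282 0.1879] yaw 156.8 tilt 5.81 q6 0.8 F [ 0.4 -0.7 -3.8] w 0.0627
delta mm [-13.4  31.2  66.4] turn 
tool z [ -99.   22. -995.] in x-dir 99.0 y-dir -19.0 q [0.393 0.45  0.197 1.401 0.058 0.795]
```

View pics/w14.png

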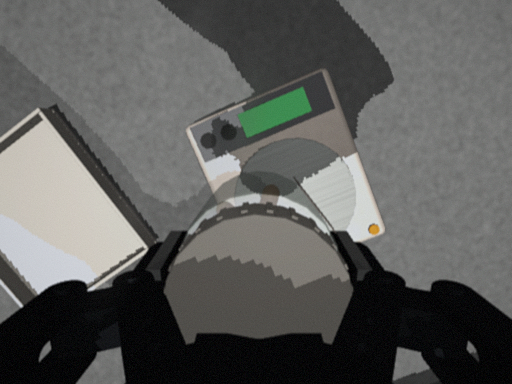

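Call:
send_rows:
  deltas:
    - [-3, 9, 6, 0]
    - [-3, 11, 12, 0]
    - [-4, 11, 14, 0]
    - [-2, 0, 14, 0]
    - [-1, 0, 12, 0]
    - [0, 0, 6, 0]
    - [0, 0, 0, 0]

```text
time: 37.4
ee_pos: [0.5499, 0.3542, 0.1133]
tcp_rot: [-0.617, -2.976, -0.001]
ft_force: [-0.6, -0.1, -3.6]
grip_width: 0.0627
```

```bash
python3 go.py .547 .353 .09
```

```text
t 37.4 pos [0.5499 0.3542 0.1133] yaw 156.5 tilt 5.87 q6 0.82 F [-0.6 -0.1 -3.6] w 0.0627
delta mm [-0.2 -1.7 23.4] turn 
tool z [-100.   21. -995.] in x-dir 100.0 y-dir -20.0 q [0.417 0.537 0.152 1.269 0.06  0.823]
```

Call:
send_rows:
  deltas:
    - [0, -1, 6, 0]
    - [0, 0, 8, 0]
    - [0, 0, 6, 0]
    - [0, 0, 3, 0]
    - [0, 0, 2, 0]

```text
time: 37.82
ee_pos: [0.5474, 0.354, 0.0859]
tcp_rot: [-0.617, -2.976, -0.001]
ft_force: [0.2, -0.6, -4.7]
grip_width: 0.0628
```

```bash
python3 go.py .547 .353 .08
```

```text
t 37.82 pos [0.5474 0.354  0.0859] yaw 156.5 tilt 5.86 q6 0.82 F [ 0.2 -0.6 -4.7] w 0.0628
delta mm [-0.6 -1.   5.9] turn 
tool z [-100.   21. -995.] in x-dir 100.0 y-dir -20.0 q [0.418 0.549 0.101 1.206 0.06  0.825]
```

Call:
send_rows:
  deltas:
    - [0, 0, 1.5, 0]
    - [0, 0, 1.5, 0]

```text
time: 37.98
ee_pos: [0.5471, 0.3541, 0.083]
tcp_rot: [-0.618, -2.976, -0.002]
ft_force: [-0.3, 0.4, -3.3]
grip_width: 0.0627
```

Call:
send_rows:
  deltas:
    - [0, 0, 1.5, 0]
    - [0, 0, 1.5, 0]

```text
time: 38.15
ee_pos: [0.5471, 0.3543, 0.0804]
tcp_rot: [-0.618, -2.977, -0.003]
ft_force: [-0.0, 0.0, -3.6]
grip_width: 0.0624
```

Call:
send_rows:
  deltas:
    - [0, 0, 1.5, 0]

```text
time: 38.23
ee_pos: [0.5471, 0.3544, 0.079]
tcp_rot: [-0.618, -2.978, -0.003]
ft_force: [0.6, 0.5, -3.2]
grip_width: 0.0623
```

Call:
send_rows:
  deltas:
    - [0, 0, 1.5, 0]

```text
time: 38.32
ee_pos: [0.5468, 0.3545, 0.0784]
tcp_rot: [-0.618, -2.978, -0.004]
ft_force: [-5.0, -2.6, 14.0]
grip_width: 0.0627
```

Contact. A few light presses to set it flat (reference at the grasp: x-dir 82, y-dir -7).

Call:
send_rows:
  deltas:
    - [0, 0, 1.5, 0]
    - [0, 0, 1.5, 0]
    - [0, 0, 1.5, 0]
    - [0, 0, 1.5, 0]
    - [0, 0, 1.5, 0]
    - [0, 0, 1.5, 0]

```text
time: 38.82
ee_pos: [0.5466, 0.3544, 0.0782]
tcp_rot: [-0.62, -2.986, -0.01]
ft_force: [-3.0, -2.7, 6.4]
grip_width: 0.0626
```

```bash
python3 go.py .547 .353 .08
```

```text
t 38.82 pos [0.5466 0.3544 0.0782] yaw 156.5 tilt 5.3 q6 0.83 F [-3.  -2.7  6.4] w 0.0626
delta mm [-0.8 -1.2 -1.9] turn 
tool z [ -89.   25. -996.] in x-dir 92.0 y-dir -12.0 q [0.419 0.545 0.075 1.172 0.059 0.827]
```

Call:
send_rows:
  deltas:
    - [0, 0, 1.5, 0]
    - [0, 0, 1.5, 0]
    - [0, 0, 1.5, 0]
    - [0, 0, 1.5, 0]
    - [0, 0, 1.5, 0]
    - [0, 0, 0, 0]

```text
time: 39.32
ee_pos: [0.5465, 0.3543, 0.0786]
tcp_rot: [-0.621, -2.993, -0.017]
ft_force: [0.5, 0.4, -4.1]
grip_width: 0.0628
```

Call:
send_rows:
  deltas:
    - [0, 0, 0, 0]
    - [0, 0, 0, 0]
    - [0, 0, 0, 0]
    - [0, 0, 0, 0]
    - [0, 0, 0, 0]
  jaw: 0

```text
time: 39.73
ee_pos: [0.5476, 0.3549, 0.08]
tcp_rot: [-0.622, -2.995, -0.02]
ft_force: [0.6, -1.0, 1.0]
grip_width: 0.0854
```

```bash
python3 go.py .547 .353 .24
```

```text
t 39.73 pos [0.5476 0.3549 0.08  ] yaw 156.5 tilt 4.77 q6 0.83 F [ 0.6 -1.   1. ] w 0.0854
delta mm [  13.    -2.6 -159.4] turn 
tool z [ -78.   30. -997.] in x-dir 83.0 y-dir -4.0 q [0.42  0.538 0.068 1.16  0.059 0.827]
```

Call:
send_rows:
  deltas:
    - [1, 0, -10, 0]
    - [2, 0, -20, 0]
    - [2, 0, -25, 0]
    - [2, 0, -30, 0]
    - [2, 0, -30, 0]
    - [2, 0, -30, 0]
    - [2, 0, -25, 0]
    - [0, 0, 0, 0]

```text
time: 40.4
ee_pos: [0.5472, 0.3544, 0.261]
tcp_rot: [-0.621, -2.993, -0.017]
ft_force: [0.5, 0.7, 0.4]
grip_width: 0.0853
```

```bash
python3 go.py .45 .25 .27;python3 - <<'E'
from h import *
st=ctrl.observe();im,d=ctrl.snapshot('wrist');save('w15',im);np.savez('w15.npz',im=im)
c=cam('wrist',st);P=cloud(c,d).reshape(-1,3)
q=P[(abs(P[:,2]-.131)<.008)&(np.hypot(P[:,0]-.547,P[:,1]-.354)<.06)];print(len(q),q.mean(0),(q.max(0)+q.min(0))/2,np.ptp(q,axis=0))
E
```

```text
t 40.4 pos [0.5472 0.3544 0.261 ] yaw 156.5 tilt 4.92 q6 0.83 F [0.5 0.7 0.4] w 0.0853
delta mm [  48.2 -134.5   -4. ] turn 
tool z [ -81.   28. -996.] in x-dir 86.0 y-dir -6.0 q [0.419 0.479 0.431 1.585 0.059 0.827]
3745 [0.5469472  0.35436749 0.13006867] [0.54751388 0.35385893 0.12788743] [0.06031603 0.06061867 0.00926194]
```

View pics/w15.png

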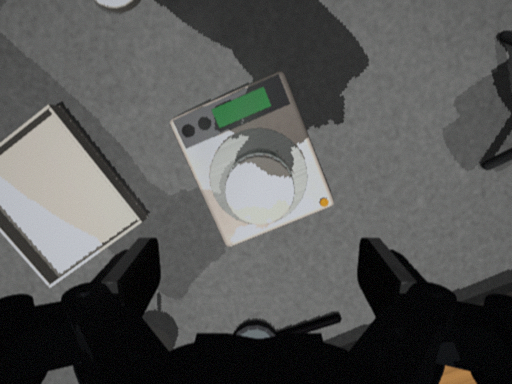

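The squat jar is centred on the pan, (0.5475, 0.354) against 0.545–0.548, 0.351–0.355, and the tray is empty. Final check from the fixed cameras.

```bash
python3 - <<'E'
from h import *
im,d=ctrl.snapshot('top');c=cam('top');save('t3',cv2.resize(im[115:285,95:415],None,fx=2.4,fy=2.4,interpolation=cv2.INTER_CUBIC))
P=cloud(c,d).reshape(-1,3)
for n,x,y,z in(('tall',.643,-.123,.170),('square',.4925,-.3615,.118)):
    q=P[(abs(P[:,2]-z)<.012)&(np.hypot(P[:,0]-x,P[:,1]-y)<.06)]
    if len(q):print(n,len(q),((q.max(0)+q.min(0))/2-[x,y,z]).round(4),np.ptp(q,axis=0).round(3))
im,_=ctrl.snapshot('scene');save('s3',im)
E
```

```text
tall 204 [ 0.0007 -0.0013  0.0002] [0.047 0.047 0.023]
square 433 [-0.004   0.0001 -0.0023] [0.065 0.067 0.019]
```

View pics/t3.png

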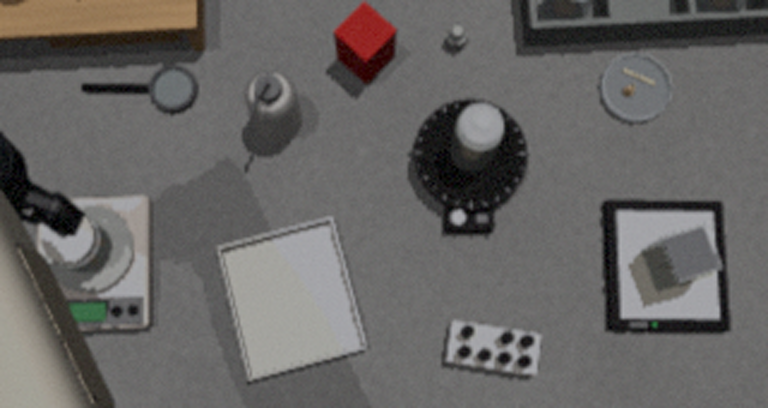

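View pics/s3.png

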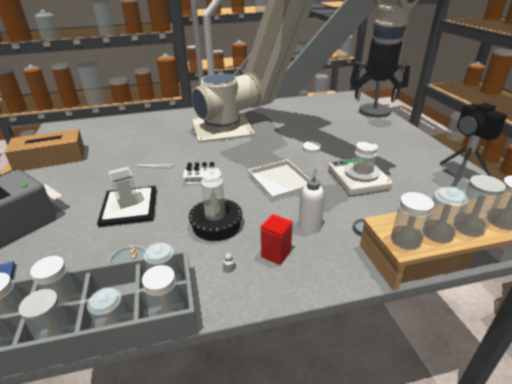

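All three jars stand upright on their stations in both views: tall on the turntable (480,127), square on the panel (680,260), squat on the balance (70,240). The tray is empty and the bystanders haven't moved.

```bash
python3 -c "
from workcell import ctrl
print(ctrl.job_done())"
```

```text
the job is handed in; nothing more can be done
None
```

The job is handed in at about 40.5 s of the 122 s allowed. I parked the squat jar in the spill tray, moved the square jar to the light panel and the tall jar to the turntable, then moved the squat jar on to the balance.

**Last checks:**
- **Tall jar:** about 3 mm off the turntable centre.
- **Square jar:** about 2 mm off the panel centre.
- **Squat jar:** within about 4 mm of the balance pan centre.
- **Everything else:** all jars look upright, the tray is empty, and the vial rack, wash bottle and dish look unmoved in the top and scene views. The gripper was open and clear of everything.

**What disagreed or went less well:**
- The top and wrist cameras differed by 3–5 mm on the station centres, so those offsets could be a few millimetres larger than stated. That still leaves them well inside the 15 mm limit.
- Fast swings left the tool tilted by up to 6°. I slowed down and pressed the tall and squat jars lightly flat before releasing them.
- Setting the squat jar down in the tray briefly pressed with 59 N at the wrist, under the 120 N limit. It went over 40 N, but that limit is for the arm or gripper body, and the press went through the held jar.

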